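# Load the drying carousel with keyed instrument modules

## Robot

A 7-joint arm with a two-finger parallel gripper is mounted at the origin on the work surface. World frame = base frame: x ahead of the robot, y to its left, z up, the work surface at z = 0. Lengths are in m, angles in rad, forces in N, time in s.
With the tool pointing down it reaches from about 0.4 to 0.875 m from the base axis. Payload 6.5 kg.
Tool frame: the origin (TCP) lies between the finger pads; the fingertips stand 8 mm ahead of it and the grasp point (between the pads) lies 11 mm behind it; z points along the fingers, y is the line along which they close (so a half turn about z gives the same grasp; the last joint's range is limited). The gripper opens to 88 mm and grips with 3 to 60 N. Pads are 18 mm wide; open, the fingers measure 123 mm over their backs; the gripper's body (75 mm by 187 mm) begins 45 mm behind the grasp point.
Start: joints at [-1.208, 0.536, -0.004, 1.538, 0.003, 1.067, -0.071], TCP at [0.27, 0.591, 0.247] pointing down, gripper open.
Joint ranges: [-2.7, 2.7], [-0.37, 2.16], [-1.27, 1.26], [0.24, 2.4], [-1.31, 4.45], [0.19, 1.91], [-2.76, 2.76]. Speed limits (rad/s): [2.39, 2.39, 3.14, 3.14, 3.14, 3.14, 3.14].

## Interface

Orientations are given as a unit quaternion [w, x, y, z].
In Python, from workcell import r gives the robot as it stands.
- The arm moves only by the shell command python3 -m handwheel 'ROWS' [OPENING]. ROWS is a JSON object of lists of equal length, an entry for each row: "translation": the shift along the tool's x, y, z normalised to -1 to 1, where 1 is 0.3 m, a list of three; "dr": the turn, a rotation vector about the tool's x, y, z normalised to -1 to 1, where 1 is 90 degrees, a list of three. A call has 1 to 5 rows; each row shifts and turns the commanded pose from where the row before left it, along the tool's axes as they then stand; what a row does not reach is not made up. A row lasts 1/12 s, in which the tool goes at most 41.7 mm and 7.16 degrees, less where a joint would pass 70% of its speed; a pose out of reach is approached as far as the arm can. A call with a number of a shift or a turn outside -1 to 1 is refused whole. A call with a gripper value outside its range is refused whole. OPENING is the closure, from -1 (fully open) to 1 (shut), set as the call begins (- or left out, the last holds). The fingers move at their own pace and stop on an object; the grip force is fixed at half the most. Time passes only in rows, so rows that do not move let the fingers close. It gives the time, the measured TCP pose, the force, the opening and the grip force at its end, in the units of the state.
- r.sense(): the state, without advancing time (a new reading comes with each control period).
- r.capture(name): name is "scene" or "side" or "wrist"; returns a dict with "image" (480x640x3 uint8, blue, green, red), "vfov" (degrees; the focal length in pixels is half the picture's height over the tangent of half this angle, whatever the lens; pixels are square), "cx", "cy" (the principal point, pixels), "view" (4x4, takes a point from world to camera coordinates). Camera axes: x right, y down, z forward; pixel columns grow to the right and rows downward; lengths in m; the calibration is good to about 2 mm. A picture is of the moment at which its call begins. There is no depth.
- r.job_done(): hands the job in; it is judged then, once.
The state is a dict: "t": time; "joint_positions": joint angles; "joint_velocities": joint speeds; "joint_torque": joint torques, N m; "position": TCP position; "tool_rot": TCP orientation; "force": force on the tool from outside, world axes, zero at the start; "ft_torque": the same for the moment, N m; "finger_gap": finger opening in m; "gripper_force": force on a finger pad.
Only numpy, scipy, OpenCV 4.12 (cv2) and the standard library are available. Lean on these libraries where they do the work, as an engineer would, in place of code of your own. Each camera call takes 0.05 s, during which the arm holds its last target. There are 200 camera calls.

## Task

Move every finned instrument module, those locked in the keyed dock and the one standing loose on the counter, into the steel cases of the drying carousel, one per case and fully down, drawing the docked ones straight up until clear of the keyed posts without wrenching them sideways. Keep the carousel at its loading detent until all are loaded, then take it by its black post and swing it 60 degrees counter-clockwise (seen from above) until it rests in the drying detent, where every case faces an air outlet. Leave the finless blank in the dock and the other things on the counter where they are.

Things in the scene. Friction and masses are not known exactly. Their poses are not given: they have to be found in the camera images.
- module1: instrument module: white plastic block 56 (x) x 64 (y) x 64 mm high, on top an upright steel fin 12 (x) x 36 (y) mm reaching 96 mm above the underside; 0.2 kg, half-turn symmetric. T-shaped keyways run down its y faces (14 mm slot in a 6 mm lip, 28 mm wide inside). Grip the fin, closing along x. Origin: centre of underside, z up. Starts locked in one place of the dock; may be absent
- module2: instrument module: white plastic block 56 (x) x 64 (y) x 64 mm high, on top an upright steel fin 12 (x) x 36 (y) mm reaching 96 mm above the underside; 0.2 kg, half-turn symmetric. T-shaped keyways run down its y faces (14 mm slot in a 6 mm lip, 28 mm wide inside). Grip the fin, closing along x. Origin: centre of underside, z up. Starts locked in one place of the dock; may be absent
- module3: instrument module: white plastic block 56 (x) x 64 (y) x 64 mm high, on top an upright steel fin 12 (x) x 36 (y) mm reaching 96 mm above the underside; 0.2 kg, half-turn symmetric. T-shaped keyways run down its y faces (14 mm slot in a 6 mm lip, 28 mm wide inside). Grip the fin, closing along x. Origin: centre of underside, z up. Starts locked in one place of the dock; may be absent
- module4: instrument module: white plastic block 56 (x) x 64 (y) x 64 mm high, on top an upright steel fin 12 (x) x 36 (y) mm reaching 96 mm above the underside; 0.2 kg, half-turn symmetric. T-shaped keyways run down its y faces (14 mm slot in a 6 mm lip, 28 mm wide inside). Grip the fin, closing along x. Origin: centre of underside, z up. Stands loose on the counter in front of the dock
- blank: filler blank: the same white block as a module, 56 x 64 x 64 mm, but with only a 9 mm dome on top and no fin; locked in the dock, it stays there. Origin: centre of the underside
- dock: keyed dock, fixed: grey base 90 (x) x 316 (y) x 12 mm; five steel I-section posts, z 12 to 58 mm, at y = -140, -70, 0, 70, 140 mm. Between them modules stand at y = -105, -35, 35, 105, undersides at z = 12 mm, their x along the dock's x; the posts' T-heads run in the keyways with 2 mm clearance, so a module must rise 46 mm to come free. Origin: centre of underside
- stand: fixed round base of the carousel, 300 mm across, 16 mm thick, with four steel air outlets (50 mm wide, 46 mm high) on its rim, 141 to 163 mm from the axis, at 60, 150, 240 and 330 deg from its own x. Origin: on the carousel's axis, at counter height, z up
- carousel (a joint): turn of the carousel deck (aluminium disc 260 mm across, top at 32 mm) about the vertical axis through stand, rad, growing counter-clockwise from above; at 0 the deck's x is the stand's x. Detents: a sprung bump holds it at 0 +- 0.06 (loading; starts there), another at 1.047 +- 0.065 (drying), stops at -0.07 and 1.117; in between it stays where it is left. Passing a bump takes about 0.4 Nm
- case0 (a point): centre of the inner floor of case 0 on the carousel: open-topped steel case, inside 61 mm along the carousel's radius x 69 mm across it, walls 3 mm thick and 37 mm high above this point. A module fits with its x along the radius (either way round), origin on this point. 80 mm from the carousel's axis, at 0 deg from the deck's x
- case1 (a point): centre of the inner floor of case 1 on the carousel: open-topped steel case, inside 61 mm along the carousel's radius x 69 mm across it, walls 3 mm thick and 37 mm high above this point. A module fits with its x along the radius (either way round), origin on this point. 80 mm from the carousel's axis, at 90 deg from the deck's x
- case2 (a point): centre of the inner floor of case 2 on the carousel: open-topped steel case, inside 61 mm along the carousel's radius x 69 mm across it, walls 3 mm thick and 37 mm high above this point. A module fits with its x along the radius (either way round), origin on this point. 80 mm from the carousel's axis, at 180 deg from the deck's x
- case3 (a point): centre of the inner floor of case 3 on the carousel: open-topped steel case, inside 61 mm along the carousel's radius x 69 mm across it, walls 3 mm thick and 37 mm high above this point. A module fits with its x along the radius (either way round), origin on this point. 80 mm from the carousel's axis, at 270 deg from the deck's x
- post_top (a point): top centre of the upright black plastic post, 18 mm in diameter and 144 mm high, on the deck of the carousel, 118 mm from the axis and at 135 deg from the deck's x between two cases; the top is 176 mm above the counter (fins of loaded modules reach 130 mm). It may turn in the fingers as it is carried round
- spray: bystander: clear bottle with cap, 60 mm across, 170 mm high. Origin: centre of the underside
- cup: bystander: steel cup, 72 mm across, 85 mm high. Origin: centre of the underside
- jar: bystander: amber glass jar, 68 mm across, 90 mm high. Origin: centre of the underside

How it is judged:
On the way, in this order (a step that is already met when the one before it is completed fails the run):
1. every module present is fully down in a case while the carousel is still at its loading detent (((distance between module1 and case0 below 0.01 m and angle between module1's own z axis and vertical below 0.12 rad) or (distance between module1 and case1 below 0.01 m and angle between module1's own z axis and vertical below 0.12 rad) or (distance between module1 and case2 below 0.01 m and angle between module1's own z axis and vertical below 0.12 rad) or (distance between module1 and case3 below 0.01 m and angle between module1's own z axis and vertical below 0.12 rad)) and ((distance between module2 and case0 below 0.01 m and angle between module2's own z axis and vertical below 0.12 rad) or (distance between module2 and case1 below 0.01 m and angle between module2's own z axis and vertical below 0.12 rad) or (distance between module2 and case2 below 0.01 m and angle between module2's own z axis and vertical below 0.12 rad) or (distance between module2 and case3 below 0.01 m and angle between module2's own z axis and vertical below 0.12 rad)) and ((distance between module3 and case0 below 0.01 m and angle between module3's own z axis and vertical below 0.12 rad) or (distance between module3 and case1 below 0.01 m and angle between module3's own z axis and vertical below 0.12 rad) or (distance between module3 and case2 below 0.01 m and angle between module3's own z axis and vertical below 0.12 rad) or (distance between module3 and case3 below 0.01 m and angle between module3's own z axis and vertical below 0.12 rad)) and ((distance between module4 and case0 below 0.01 m and angle between module4's own z axis and vertical below 0.12 rad) or (distance between module4 and case1 below 0.01 m and angle between module4's own z axis and vertical below 0.12 rad) or (distance between module4 and case2 below 0.01 m and angle between module4's own z axis and vertical below 0.12 rad) or (distance between module4 and case3 below 0.01 m and angle between module4's own z axis and vertical below 0.12 rad)) and value of joint carousel below 0.12 rad), for 0.2 s.
2. the carousel is swung to the drying detent (value of joint carousel above 0.97 rad), for 0.2 s.
At the end, for the whole second after the job is handed in: Every module present stands upright in a case with its origin within 10 mm of the case's floor point, the carousel is in the drying detent (between 0.97 and 1.13 rad), the blank is still down in the dock, and all is at rest (((distance between module1 and case0 below 0.01 m and angle between module1's own z axis and vertical below 0.12 rad) or (distance between module1 and case1 below 0.01 m and angle between module1's own z axis and vertical below 0.12 rad) or (distance between module1 and case2 below 0.01 m and angle between module1's own z axis and vertical below 0.12 rad) or (distance between module1 and case3 below 0.01 m and angle between module1's own z axis and vertical below 0.12 rad)) and ((distance between module2 and case0 below 0.01 m and angle between module2's own z axis and vertical below 0.12 rad) or (distance between module2 and case1 below 0.01 m and angle between module2's own z axis and vertical below 0.12 rad) or (distance between module2 and case2 below 0.01 m and angle between module2's own z axis and vertical below 0.12 rad) or (distance between module2 and case3 below 0.01 m and angle between module2's own z axis and vertical below 0.12 rad)) and ((distance between module3 and case0 below 0.01 m and angle between module3's own z axis and vertical below 0.12 rad) or (distance between module3 and case1 below 0.01 m and angle between module3's own z axis and vertical below 0.12 rad) or (distance between module3 and case2 below 0.01 m and angle between module3's own z axis and vertical below 0.12 rad) or (distance between module3 and case3 below 0.01 m and angle between module3's own z axis and vertical below 0.12 rad)) and ((distance between module4 and case0 below 0.01 m and angle between module4's own z axis and vertical below 0.12 rad) or (distance between module4 and case1 below 0.01 m and angle between module4's own z axis and vertical below 0.12 rad) or (distance between module4 and case2 below 0.01 m and angle between module4's own z axis and vertical below 0.12 rad) or (distance between module4 and case3 below 0.01 m and angle between module4's own z axis and vertical below 0.12 rad)) and value of joint carousel between 0.97 and 1.13 rad and linear speed of each of module1, module2, module3, module4 below 0.02 m/s and horizontal distance between blank and dock below 0.13 m and height (world z) of blank below 0.02 m); the robot touches nothing.
It fails at once if a module is wrenched sideways or levered against the dock (more than 40 N) (contact force between any of module1, module2, module3 and dock above 40 N).
It fails at once if the carousel leaves its loading detent by more than 0.4 rad before all the modules are loaded (value of joint carousel above 0.4 rad and not (((distance between module1 and case0 below 0.01 m and angle between module1's own z axis and vertical below 0.12 rad) or (distance between module1 and case1 below 0.01 m and angle between module1's own z axis and vertical below 0.12 rad) or (distance between module1 and case2 below 0.01 m and angle between module1's own z axis and vertical below 0.12 rad) or (distance between module1 and case3 below 0.01 m and angle between module1's own z axis and vertical below 0.12 rad)) and ((distance between module2 and case0 below 0.01 m and angle between module2's own z axis and vertical below 0.12 rad) or (distance between module2 and case1 below 0.01 m and angle between module2's own z axis and vertical below 0.12 rad) or (distance between module2 and case2 below 0.01 m and angle between module2's own z axis and vertical below 0.12 rad) or (distance between module2 and case3 below 0.01 m and angle between module2's own z axis and vertical below 0.12 rad)) and ((distance between module3 and case0 below 0.01 m and angle between module3's own z axis and vertical below 0.12 rad) or (distance between module3 and case1 below 0.01 m and angle between module3's own z axis and vertical below 0.12 rad) or (distance between module3 and case2 below 0.01 m and angle between module3's own z axis and vertical below 0.12 rad) or (distance between module3 and case3 below 0.01 m and angle between module3's own z axis and vertical below 0.12 rad)) and ((distance between module4 and case0 below 0.01 m and angle between module4's own z axis and vertical below 0.12 rad) or (distance between module4 and case1 below 0.01 m and angle between module4's own z axis and vertical below 0.12 rad) or (distance between module4 and case2 below 0.01 m and angle between module4's own z axis and vertical below 0.12 rad) or (distance between module4 and case3 below 0.01 m and angle between module4's own z axis and vertical below 0.12 rad)))).
It fails at once if the blank is pulled up or shifted by more than 20 mm (distance of blank from where it was at the start of the episode above 0.02 m).
It fails at once if a bystander is moved more than 30 mm (distance of any of spray, cup, jar from where it was at the start of the episode above 0.03 m).
Of module1, module2, module3 only 2 to 3 are there at a start; the rules pass over those that are not, and their reading is None.
At some moment in a run one of module4 may be knocked a few centimetres aside while the robot is not near it.
It also fails if it takes over 200 s, if anything falls off the work surface, if the arm or the gripper's body presses on something with over 40 N, if the wrist force passes 120 N, or if a joint passes its speed limit or range.

## Working session

There is one attempt and no reset: what is moved stays moved. The work goes in short steps, Python scripts to look and compute and a shell command to move; the robot and the scene stay as the last step left them, time stands still between calls to the robot, and variables do not carry over. Pictures are saved under pics/ and viewed, at most 15 in all, crops included, and the job is handed in when it is done.

```bash
mkdir -p pics; ls
python3 - <<'E'
from workcell import r
import cv2,numpy as np,json
s=r.sense();print({k:np.round(v,3).tolist() for k,v in s.items()})
for n in("scene","side","wrist"):
    c=r.capture(n);cv2.imwrite(f"pics/{n}0.png",c["image"]);print(n,c["vfov"],c["cx"],c["cy"],np.round(c["view"],3).tolist())
E
```

```text
pics
{'t': 0.0, 'joint_positions': [-1.208, 0.537, -0.004, 1.539, 0.003, 1.067, -0.071], 'joint_velocities': [0.002, -0.003, -0.001, -0.0, -0.001, 0.001, -0.001], 'joint_torque': [-0.0, -57.099, 0.991, -25.16, -0.056, 0.018, 0.0], 'position': [0.27, 0.591, 0.246], 'tool_rot': [-0.0, 0.213, 0.977, -0.001], 'force': [-0.206, -0.888, -0.27], 'ft_torque': [0.027, -0.023, 0.009], 'gripper_force': 0.0, 'finger_gap': 0.088}
scene 46.579947332545196 310.007536545729 241.64842918697164 [[-0.373, 0.928, 0.002, 0.244], [0.719, 0.291, -0.631, -0.304], [-0.586, -0.234, -0.775, 1.852], [0.0, 0.0, 0.0, 1.0]]
side 48.60380692442062 317.56637528292 247.07856508396154 [[0.735, -0.678, -0.0, -0.425], [-0.375, -0.406, -0.833, 0.323], [0.565, 0.613, -0.553, 0.965], [0.0, 0.0, 0.0, 1.0]]
wrist 59.05014325026578 311.7669336926599 233.1487048876157 [[0.415, 0.91, -0.001, -0.649], [0.875, -0.399, 0.274, -0.037], [0.249, -0.115, -0.962, 0.388], [0.0, 0.0, 0.0, 1.0]]
```

View pics/scene0.png

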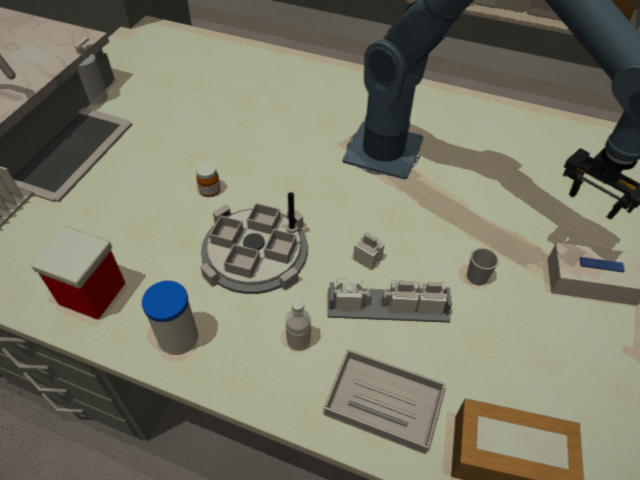

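View pics/side0.png

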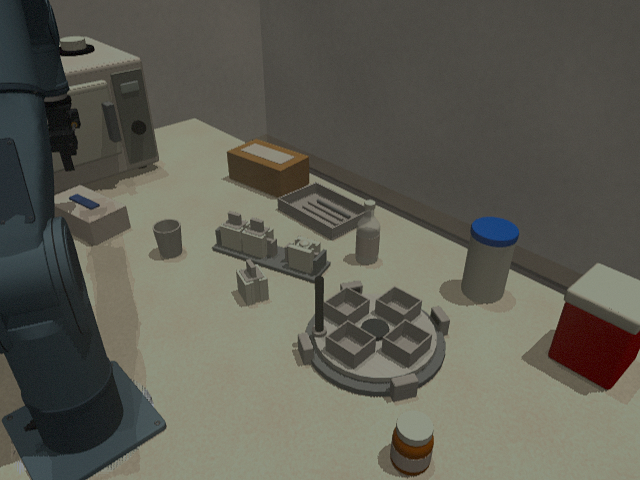

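Run:
```python
import cv2,numpy as np
a=cv2.imread("pics/scene0.png")[195:330,190:460];b=cv2.imread("pics/side0.png")[190:400,205:455]
a=cv2.resize(a,(800,400),interpolation=cv2.INTER_CUBIC);cv2.imwrite("pics/a.png",a)
b=cv2.resize(b,(714,600),interpolation=cv2.INTER_CUBIC);cv2.imwrite("pics/b.png",b)
```

```text
(no output)
```

View pics/a.png

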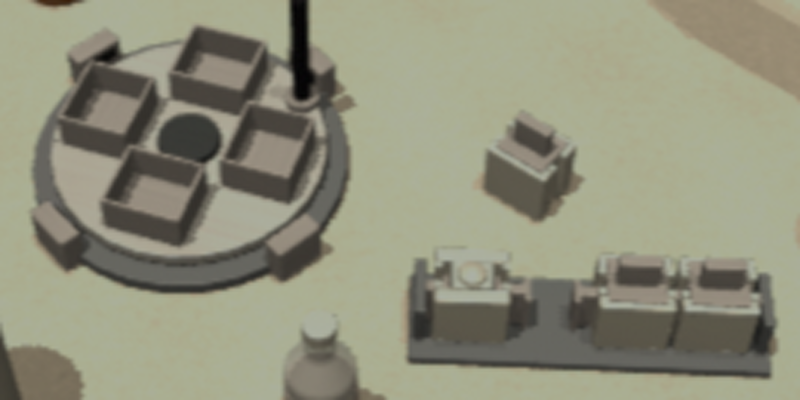

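View pics/b.png

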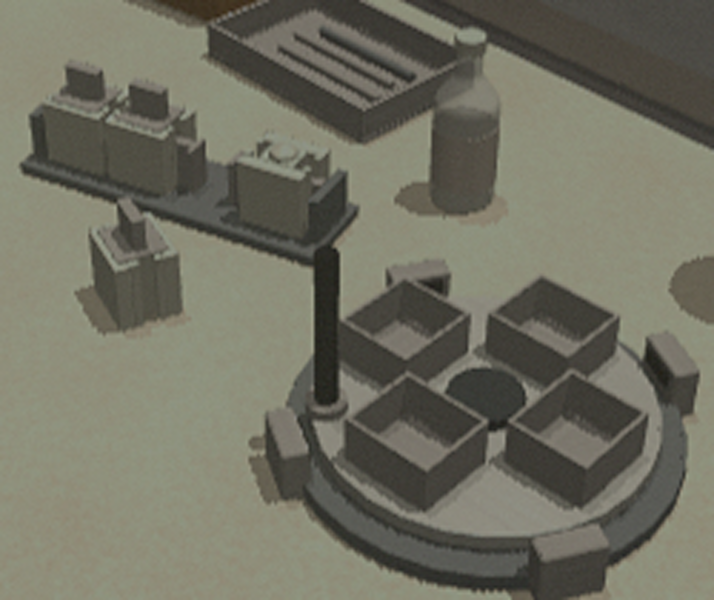

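```bash
cat > h.py <<'E'
from workcell import r
import cv2,numpy as np
from scipy.optimize import least_squares
from scipy.spatial.transform import Rotation as R
def cam(c):
    h=c["image"].shape[0];f=h/2/np.tan(np.radians(c["vfov"])/2)
    return np.array(c["view"]),f,c["cx"],c["cy"]
def proj(K,P):
    V,f,cx,cy=K;p=np.atleast_2d(P)@V[:3,:3].T+V[:3,3]
    return np.c_[cx+f*p[:,0]/p[:,2],cy+f*p[:,1]/p[:,2]]
def unproj(K,uv,z):
    V,f,cx,cy=K;d=V[:3,:3].T@np.array([(uv[0]-cx)/f,(uv[1]-cy)/f,1]);o=-V[:3,:3].T@V[:3,3]
    return o+d*(z-o[2])/d[2]
def place(q,L):
    L=np.atleast_2d(L).astype(float);c,s=np.cos(q[2]),np.sin(q[2])
    return np.c_[q[0]+c*L[:,0]-s*L[:,1],q[1]+s*L[:,0]+c*L[:,1],L[:,2]]
def fit(obs,q0):  # obs: list of (K, local Nx3 m, uv Nx2)
    g=lambda q:np.concatenate([(proj(K,place(q,L))-uv).ravel() for K,L,uv in obs])
    s=least_squares(g,q0,loss="soft_l1",f_scale=1.5);return s.x,g(s.x).reshape(-1,2)
E
cat > m1.py <<'E'
from h import *
A=cam(r.capture("scene"));B=cam(r.capture("side"))
a=lambda p:(np.array(p)+.5)/2.963-.5+[190,195]
b=lambda p:(np.array(p)+.5)/2.857-.5+[205,190]
i,o,t,z=.0465,.1135,.0375,.071
c0=[[i,-t,z],[i,t,z],[o,-t,z],[o,t,z]];c2=[[-i,-t,z],[-i,t,z],[-o,-t,z],[-o,t,z]];c1=[[-t,i,z],[-t,o,z],[t,i,z],[t,o,z]]
c3=[[t,-i,z],[t,-o,z],[-t,-i,z],[-t,-o,z]]
P=[[-.118*.7071,.118*.7071,.176]]
LA=c0+c1+c2+P
uA=a([(128,150),(207,168),(105,195),(186,213),(250,105),(316,120),(224,152),(290,170),(172,70),(250,84),(203,28),(268,43),(299,-3)])
LB=[[o,t,z],[o,-t,z],[i,t,z],[i,-t,z],[t,o,z],[-t,o,z],[t,i,z],[-t,i,z]]+[[-i,t,z],[-o,t,z],[-i,-t,z],[-o,-t,z],[t,-i,z],[-t,-i,z],[t,-o,z],[-t,-o,z]]+P
uB=b([(545,278),(620,325),(488,322),(562,360),(403,282),(340,325),(470,325),(408,362),(407,375),(346,422),(488,432),(428,470),(572,373),(508,425),(647,428),(580,468),(327,250)])
c=unproj(A,a((190,140)),.04)
q,e=fit([(A,np.array(LA),uA),(B,np.array(LB),uB)],[c[0],c[1],-.3]);print("stand",q.round(4),np.abs(e).mean(0),e.round(1).tolist())
d=unproj(A,a((590,340)),.01);dy=unproj(A,a((769,376)),0)-unproj(A,a((410,360)),0);print(dy)
q,e=fit([(A,np.array([[.045,-.158,0],[.045,.158,0],[0,-.105,.08],[0,.035,.108],[0,.105,.108]]),a([(410,360),(769,376),(474,272),(641,262),(724,264)])),
 (B,np.array([[-.045,-.158,0],[-.045,.158,0],[0,-.105,.08],[0,.035,.108],[0,.105,.108]]),b([(318,262),(22,168),(287,150),(149,86),(85,67)]))],[d[0],d[1],np.arctan2(-dy[0],dy[1])]);print("dock",q.round(4),e.round(1).tolist())
q4,e=fit([(A,np.array([[0,0,.096]]),a([(536,122)])),(B,np.array([[0,0,.096]]),b([(127,207)]))],[.4,.1,0]);print("m4",q4,e.round(1).tolist())
for p in((517,117),(553,128)):print(unproj(A,a(p),.096))
E
python3 m1.py
```

```text
stand [ 0.5418 -0.215   0.0557] [1.02630153 1.46454884] [[0.4, -2.7], [-0.5, -1.8], [-2.1, 0.8], [-3.1, 2.1], [-0.6, -2.2], [-0.1, -1.3], [-1.9, 2.0], [-0.7, 2.3], [-1.1, -0.0], [-2.5, 1.8], [-2.5, -2.4], [-0.0, -1.2], [0.2, -0.5], [-1.4, -0.5], [0.2, -2.1], [-0.4, -2.2], [1.8, 0.4], [0.3, -1.4], [-0.8, -1.1], [0.0, -3.2], [-1.3, 0.3], [-0.5, -0.1], [-1.6, -0.4], [-0.5, -2.4], [-1.7, 1.9], [-0.7, -0.0], [-1.0, -0.0], [0.4, -3.6], [1.5, 2.0], [-1.0, 1.2]]
[-0.10179659  0.29525019  0.        ]
dock [0.582 0.189 0.343] [[-1.5, 2.4], [0.2, 1.3], [-0.9, 0.8], [-0.1, -0.3], [0.2, -0.0], [-0.9, 2.2], [-0.6, 2.0], [-0.5, 0.1], [-0.2, -0.5], [-0.3, -0.1]]
m4 [0.44999235 0.09294295 0.        ] [[0.3, 0.4], [0.1, 0.7]]
[0.44976901 0.07399969 0.096     ]
[0.44988923 0.10816338 0.096     ]
```

```bash
cat > plan.py <<'E'
# plan.py x y z [angle_deg of closing line] : prints what to type (rotation rows first, then translation rows)
from h import *
import sys
def plan(p,a=None,n=None):
    s=r.sense();M=R.from_quat(np.array(s["tool_rot"])[[1,2,3,0]]).as_matrix()
    y=M[:,1];a0=np.degrees(np.arctan2(y[1],y[0]))
    if a is not None:
        d=-(a-a0);k=int(np.ceil(abs(d)/6.8)) or 1;print(f"rot {k} x dr_z {d/90/k:.4f}  (a0 {a0:.2f})")
        # target orientation: exactly down, closing angle a
    else: a=a0
    a=np.radians(a);T=np.array([[-np.sin(a),np.cos(a),0],[np.cos(a),np.sin(a),0],[0,0,-1]])
    dt=T@(np.array(p)-s["position"]);k=n or int(np.ceil(np.linalg.norm(dt)/.036)) or 1
    print(f"trans {k} x",(dt/.3/k).round(4).tolist()," total mm",(dt*1000).round(1).tolist(),"tilt deg",np.degrees(M[:2,2]).round(2))
if __name__=="__main__":
    v=[float(x) for x in sys.argv[1:]];plan(v[:3],*v[3:4])
E
R7='' ; python3 -m handwheel '{"translation":[[0,0,-0.1],[0,0,-0.1],[0,0,-0.1],[0,0,-0.1],[0,0,-0.1]],"dr":[[0,0,0.072],[0,0,0.072],[0,0,0.072],[0,0,0.072],[0,0,0.072]]}'
python3 -m handwheel '{"translation":[[0,0,0],[0,0,0]],"dr":[[0,0,0.072],[0,0,0.072]]}'
python3 plan.py .5 -.02 .42 20
```

```text
t: 0.67
position: [0.2701, 0.5909, 0.3982]
tool_rot: [-0.0, 0.479, 0.878, -0.0]
force: [-0.3, -0.2, -0.5]
finger_gap: 0.0881
gripper_force: 0.0
t: 0.83
position: [0.2706, 0.5919, 0.3992]
tool_rot: [-0.001, 0.575, 0.818, 0.002]
force: [-0.1, 0.0, -1.4]
finger_gap: 0.0882
gripper_force: 0.0
rot 1 x dr_z -0.0027  (a0 19.76)
trans 19 x [-0.1146, 0.0011, -0.0036]  total mm [-653.5, 6.3, -20.8] tilt deg [0.09 0.23]
```

```bash
for i in 1 2 3 4; do :; done
python3 -m handwheel '{"translation":[[-0.115,0.001,-0.004],[-0.115,0.001,-0.004],[-0.115,0.001,-0.004],[-0.115,0.001,-0.004],[-0.115,0.001,-0.004]],"dr":[[0,0,0],[0,0,0],[0,0,0],[0,0,0],[0,0,0]]}' >/dev/null
python3 -m handwheel '{"translation":[[-0.115,0.001,-0.004],[-0.115,0.001,-0.004],[-0.115,0.001,-0.004],[-0.115,0.001,-0.004],[-0.115,0.001,-0.004]],"dr":[[0,0,0],[0,0,0],[0,0,0],[0,0,0],[0,0,0]]}' >/dev/null
python3 -m handwheel '{"translation":[[-0.115,0.001,-0.004],[-0.115,0.001,-0.004],[-0.115,0.001,-0.004],[-0.115,0.001,-0.004],[-0.115,0.001,-0.004]],"dr":[[0,0,0],[0,0,0],[0,0,0],[0,0,0],[0,0,0]]}'>/dev/null
python3 -m handwheel '{"translation":[[-0.115,0.001,-0.004],[-0.115,0.001,-0.004],[-0.115,0.001,-0.004],[-0.115,0.001,-0.004],[0,0,0]],"dr":[[0,0,0],[0,0,0],[0,0,0],[0,0,0],[0,0,0]]}'
python3 - <<'E'
from h import *
c=r.capture("wrist");cv2.imwrite("pics/w1.png",c["image"]);np.save("w1.npy",np.array(cam(c),dtype=object),allow_pickle=True)
E
```

```text
t: 2.5
position: [0.5015, -0.0298, 0.4201]
tool_rot: [0.002, 0.577, 0.817, -0.001]
force: [-1.8, 0.5, -0.0]
finger_gap: 0.0885
gripper_force: 0.0
```

View pics/w1.png

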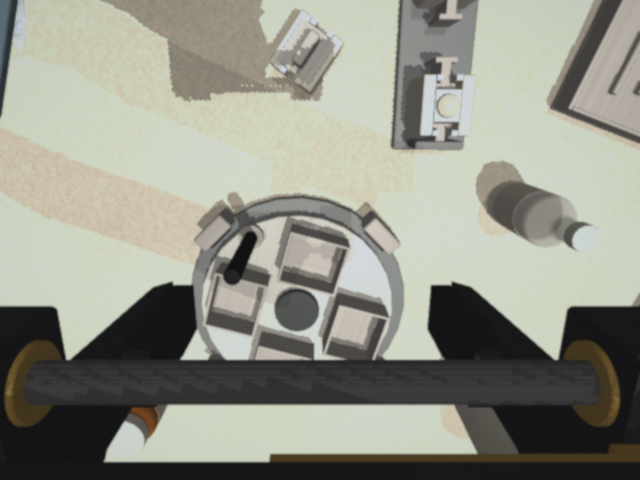

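Run:
```python
import cv2
a=cv2.imread("pics/w1.png")[180:360,185:425]
cv2.imwrite("pics/w1c.png",cv2.resize(a,(800,600),interpolation=cv2.INTER_CUBIC))
```

```text
(no output)
```

View pics/w1c.png

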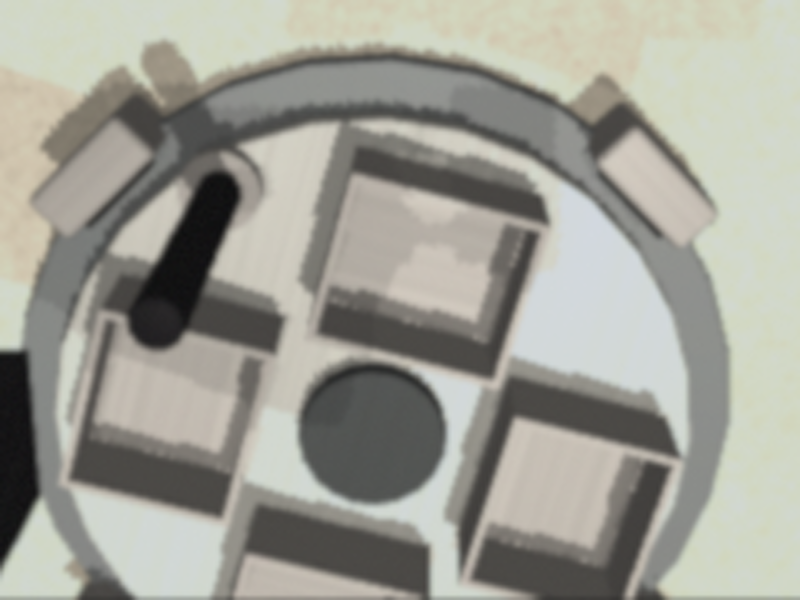

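Run:
```python
from h import *
K=tuple(np.load("w1.npy",allow_pickle=True))
c=lambda p:(np.array(p)+.5)/3.3333-.5+[185,180]
i,o,t,z=.0465,.1135,.0375,.071
L=np.array([[-t,o,z],[t,o,z],[t,i,z],[-t,i,z],[i,t,z],[o,t,z],[o,-t,z],[i,-t,z],[-o,t,z],[-i,t,z],[-i,-t,z],[-o,-t,z],[-.0834,.0834,.176]])
u=c([(352,172),(547,228),(497,383),(316,333),(513,413),(678,460),(632,600),(465,578),(103,315),(268,358),(225,518),(67,482),(157,322)])
q,e=fit([(K,L,u)],[.54,-.215,.05]);print(q.round(4),e.round(1).tolist())
print("hub z.035",unproj(K,c((372,433)),.035))
print("dome",unproj(K,(448,105),.083), "m4 fin",unproj(K,(313,50),.096))
```

```text
[ 0.5446 -0.2104  0.0746] [[-0.3, -1.1], [1.5, -2.1], [1.0, 0.8], [-3.1, 1.0], [1.1, -0.1], [2.5, -1.5], [-1.6, 6.5], [-0.7, 1.2], [-1.1, -2.2], [2.5, -1.7], [1.7, 2.4], [-2.2, 0.9], [-1.0, 0.3]]
hub z.035 [ 0.5442271 -0.2130453  0.035    ]
dome [0.61296754 0.09179654 0.083     ] m4 fin [0.45900056 0.09315922 0.096     ]
```

```bash
python3 plan.py .545 -.236 .23 4
```

```text
rot 3 x dr_z 0.0581  (a0 19.68)
trans 8 x [-0.0885, 0.0122, 0.0791]  total mm [-212.3, 29.4, 189.7] tilt deg [ 0.03 -0.08]
```

```bash
python3 -m handwheel '{"translation":[[0,0,0],[0,0,0],[0,0,0]],"dr":[[0,0,0.058],[0,0,0.058],[0,0,0.058]]}' >/dev/null
python3 -m handwheel '{"translation":[[-0.0885,0.012,0.079],[-0.0885,0.012,0.079],[-0.0885,0.012,0.079],[-0.0885,0.012,0.079],[0,0,0]],"dr":[[0,0,0],[0,0,0],[0,0,0],[0,0,0],[0,0,0]]}' >/dev/null
python3 -m handwheel '{"translation":[[-0.0885,0.012,0.079],[-0.0885,0.012,0.079],[-0.0885,0.012,0.079],[-0.0885,0.012,0.079],[0,0,0]],"dr":[[0,0,0],[0,0,0],[0,0,0],[0,0,0],[0,0,0]]}'
python3 - <<'E'
from h import *
c=r.capture("wrist");cv2.imwrite("pics/w2.png",c["image"]);np.save("w2.npy",np.array(cam(c),dtype=object),allow_pickle=True)
E
```

```text
t: 3.63
position: [0.5435, -0.2346, 0.2259]
tool_rot: [-0.002, 0.681, 0.733, -0.002]
force: [-1.4, 0.4, -0.6]
finger_gap: 0.0879
gripper_force: 0.0
```

View pics/w2.png

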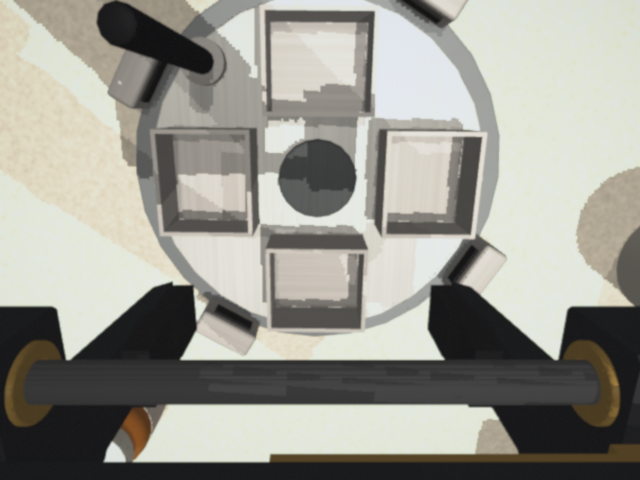

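Run:
```python
from h import *
K=tuple(np.load("w2.npy",allow_pickle=True))
i,o,t,z=.0465,.1135,.0375,.071
L=np.array([[-t,o,z],[t,o,z],[t,i,z],[-t,i,z],[-o,t,z],[-i,t,z],[-i,-t,z],[-o,-t,z],[i,t,z],[o,t,z],[o,-t,z],[i,-t,z],[-t,-i,z],[t,-i,z],[t,-o,z],[-t,-o,z],[-.0834,.0834,.176]])
u=np.array([(260,10),(377,11),(374,115),(264,115),(152,129),(254,128),(258,235),(161,236),(386,130),(487,132),(474,238),(378,236),(267,246),(366,249),(363,330),(270,330),(117,19)],float)
q,e=fit([(K,L,u)],[.54,-.215,.05]);print(q.round(4),e.round(1).tolist())
print("hub z.035",unproj(K,(317,178),.035))
for k in range(4):
    uu=u[4*k:4*k+4];P=[unproj(K,x,z) for x in uu];print(np.mean(P,0).round(4))
s=r.sense();print(s["position"])
```

```text
[ 0.5449 -0.2121  0.0648] [[0.1, -7.3], [4.0, -7.3], [1.6, 0.8], [-1.4, -0.2], [-2.4, -1.3], [-4.5, 0.6], [-5.3, 1.0], [-1.4, -0.9], [2.4, -0.1], [1.7, -1.2], [1.8, 0.4], [4.3, 1.4], [-1.5, 2.1], [3.1, 0.2], [2.1, 2.3], [-2.6, 1.2], [-1.5, 1.0]]
hub z.035 [ 0.54437842 -0.21276003  0.035     ]
[ 0.5392 -0.1343  0.071 ]
[ 0.4674 -0.2172  0.071 ]
[ 0.623  -0.2069  0.071 ]
[ 0.5498 -0.2908  0.071 ]
[ 0.54438253 -0.23248323  0.22773907]
```

```bash
cat > dist.py <<'E'
from h import *
def projd(K,P,k):
    V,f,cx,cy=K;p=np.atleast_2d(P)@V[:3,:3].T+V[:3,3];x=p[:,:2]/p[:,2:];r2=(x**2).sum(1,keepdims=True)
    x=x*(1+k[0]*r2+k[1]*r2**2);return np.c_[cx+f*x[:,0],cy+f*x[:,1]]
E
python3 - <<'E'
from dist import *
K=tuple(np.load("w2.npy",allow_pickle=True));K1=tuple(np.load("w1.npy",allow_pickle=True))
i,o,t,z=.0465,.1135,.0375,.071
L=np.array([[-t,o,z],[t,o,z],[t,i,z],[-t,i,z],[-o,t,z],[-i,t,z],[-i,-t,z],[-o,-t,z],[i,t,z],[o,t,z],[o,-t,z],[i,-t,z],[-t,-i,z],[t,-i,z],[t,-o,z],[-t,-o,z],[-.0834,.0834,.176]])
u=np.array([(260,10),(377,11),(374,115),(264,115),(152,129),(254,128),(258,235),(161,236),(386,130),(487,132),(474,238),(378,236),(267,246),(366,249),(363,330),(270,330),(117,19)],float)
for nk in (0,1,2):
    g=lambda q:(projd(K,place(q,L),[q[3] if nk>0 else 0,q[4] if nk>1 else 0])-u).ravel()
    s=least_squares(g,[.54,-.21,.05,0,0],loss="soft_l1",f_scale=1.5);print(nk,s.x.round(4),s.cost,g(s.x).reshape(-1,2).round(1).tolist())
E
```

```text
0 [ 0.5449 -0.2121  0.0648  0.      0.    ] 63.57655830879828 [[0.1, -7.3], [4.0, -7.3], [1.6, 0.8], [-1.4, -0.2], [-2.4, -1.3], [-4.5, 0.6], [-5.3, 1.0], [-1.4, -0.9], [2.4, -0.1], [1.7, -1.2], [1.8, 0.4], [4.3, 1.4], [-1.5, 2.1], [3.1, 0.2], [2.1, 2.3], [-2.6, 1.2], [-1.5, 1.0]]
1 [ 0.5445 -0.2117  0.0668 -0.0643  0.    ] 49.20567915736108 [[0.2, -3.4], [1.7, -3.6], [0.5, 0.7], [-1.8, -0.1], [-0.9, -0.3], [-4.9, 0.6], [-5.6, 0.5], [-0.5, -1.3], [1.3, -0.4], [-1.5, -0.7], [-0.1, -0.6], [3.8, 0.6], [-1.8, 1.6], [2.7, -0.6], [1.7, 1.2], [-2.6, 0.3], [3.1, 6.7]]
2 [ 0.5447 -0.2114  0.0658 -0.1821  0.3361] 38.73466629698536 [[0.8, -3.0], [2.0, -3.2], [0.4, 1.4], [-1.1, 0.4], [1.0, 0.2], [-4.1, 0.9], [-5.3, 0.1], [1.1, -1.8], [1.0, 0.2], [-2.8, 0.0], [-1.5, -0.8], [3.8, 0.3], [-1.6, 1.1], [2.8, -0.9], [1.5, 0.3], [-2.3, -0.6], [-0.2, 1.6]]
```

```bash
python3 plan.py .566 .232 .23 19.65
```

```text
rot 3 x dr_z -0.0570  (a0 4.27)
trans 13 x [0.1103, 0.0453, -0.0006]  total mm [430.2, 176.6, -2.3] tilt deg [-0.25  0.04]
```

```bash
python3 -m handwheel '{"translation":[[0,0,0],[0,0,0],[0,0,0]],"dr":[[0,0,-0.057],[0,0,-0.057],[0,0,-0.057]]}' >/dev/null
python3 -m handwheel '{"translation":[[0.11,0.045,0],[0.11,0.045,0],[0.11,0.045,0],[0.11,0.045,0],[0.11,0.045,0]],"dr":[[0,0,0],[0,0,0],[0,0,0],[0,0,0],[0,0,0]]}' >/dev/null
python3 -m handwheel '{"translation":[[0.11,0.045,0],[0.11,0.045,0],[0.11,0.045,0],[0.11,0.045,0],[0.11,0.045,0]],"dr":[[0,0,0],[0,0,0],[0,0,0],[0,0,0],[0,0,0]]}' >/dev/null
python3 -m handwheel '{"translation":[[0.11,0.045,0],[0.11,0.045,0],[0.11,0.045,0],[0,0,0],[0,0,0]],"dr":[[0,0,0],[0,0,0],[0,0,0],[0,0,0],[0,0,0]]}'
python3 - <<'E'
from h import *
c=r.capture("wrist");cv2.imwrite("pics/w3.png",c["image"]);np.save("w3.npy",np.array(cam(c),dtype=object),allow_pickle=True);print(r.sense()["position"])
E
```

```text
t: 5.18
position: [0.5637, 0.2365, 0.2308]
tool_rot: [-0.001, 0.572, 0.82, 0.001]
force: [0.6, -1.1, -0.5]
finger_gap: 0.0879
gripper_force: 0.0
[0.56433285 0.23359952 0.23083557]
```

View pics/w3.png

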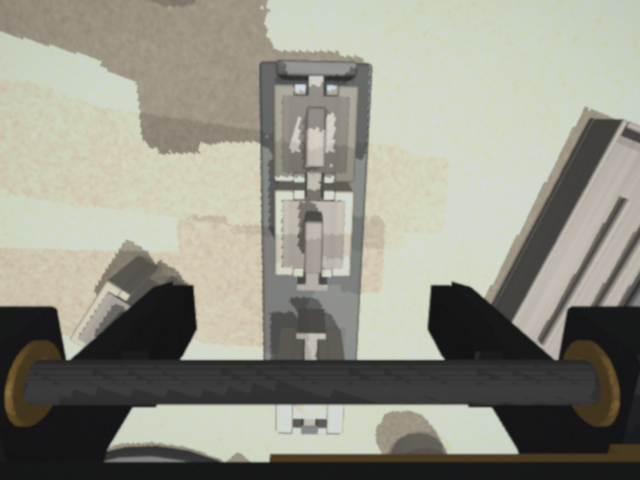

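```bash
python3 - <<'E'
from h import *
K=tuple(np.load("w3.npy",allow_pickle=True))
a=unproj(K,(315.5,137),.108);b=unproj(K,(314.5,247),.108);d=a-b;print(a,b,np.linalg.norm(d),np.degrees(np.arctan2(-d[0],d[1])))
q,e=fit([(K,np.array([[-.045,.158,.012],[.045,.158,.012],[0,.105,.108],[0,.035,.108]]),np.array([(261,63),(371,64),(315.5,137),(314.5,247.])))],[.582,.189,.343]);print(q.round(4),np.degrees(q[2]),e.round(1).tolist())
print(place(q,[[0,.105,0],[0,.035,0]]).round(4))
E
python3 plan.py .5467 .2879 .23 19.65
```

```text
rot 1 x dr_z 0.0042  (a0 20.03)
trans 2 x [0.0951, 0.0028, 0.0014]  total mm [57.1, 1.7, 0.8] tilt deg [0.02 0.07]  File "<stdin>", line 4
    q,e=fit([(K,np.array([[-.045,.158,.012],[.045,.158,.012],[0,.105,.108],[0,.035,.108]]),np.array([(261,63),(371,64),(315.5,137),(314.5,247.])))],[.582,.189,.343]);print(q.round(4),np.degrees(q[2]),e.round(1).tolist())
                                                                                                                                              ^
SyntaxError: closing parenthesis ']' does not match opening parenthesis '('
```

Run:
```python
from h import *
K=tuple(np.load("w3.npy",allow_pickle=True))
a=unproj(K,(315.5,137),.108);b=unproj(K,(314.5,247),.108);d=a-b;print(a,b,np.linalg.norm(d),np.degrees(np.arctan2(-d[0],d[1])))
q,e=fit([(K,np.array([[-.045,.158,.012],[.045,.158,.012],[0,.105,.108],[0,.035,.108]]),np.array([(261,63),(371,64),(315.5,137),(314.5,247.)]))],[.582,.189,.343]);print(q.round(4),np.degrees(q[2]),e.round(1).tolist())
print(place(q,[[0,.105,0],[0,.035,0]]).round(4))
```

```text
[0.54595601 0.29059091 0.108     ] [0.56945382 0.22557066 0.108     ] 0.06913594936091375 19.86946009343374
[0.5817 0.1913 0.3437] 19.69243975966665 [[-3.0, -1.8], [1.8, -1.5], [0.3, 0.9], [-0.1, 2.1]]
[[0.5463 0.2901 0.    ]
 [0.5699 0.2242 0.    ]]
```

```bash
python3 plan.py .5463 .2902 .14 19.75
python3 -m handwheel '{"translation":[[0.1,0.003,0],[0.1,0.003,0],[0,0,0.1],[0,0,0.1],[0,0,0.1]],"dr":[[0,0,0.003],[0,0,0],[0,0,0],[0,0,0],[0,0,0]]}'
python3 -m handwheel '{"translation":[[0,0,0],[0,0,0],[0,0,0]],"dr":[[0,0,0],[0,0,0],[0,0,0]]}'
python3 plan.py .5463 .2902 .089 19.75
```

```text
rot 1 x dr_z 0.0031  (a0 20.03)
trans 4 x [0.0495, 0.0018, 0.0757]  total mm [59.4, 2.2, 90.8] tilt deg [0.02 0.07]
t: 5.65
position: [0.5469, 0.2883, 0.1403]
tool_rot: [0.0, 0.577, 0.817, 0.001]
force: [0.9, 0.0, 0.1]
finger_gap: 0.0881
gripper_force: 0.0
t: 5.9
position: [0.548, 0.2878, 0.142]
tool_rot: [0.001, 0.577, 0.816, 0.001]
force: [0.1, 0.7, 0.3]
finger_gap: 0.0881
gripper_force: 0.0
rot 1 x dr_z -0.0032  (a0 19.47)
trans 2 x [0.0047, -0.0014, 0.0884]  total mm [2.8, -0.8, 53.0] tilt deg [0.12 0.06]
```

```bash
python3 -m handwheel '{"translation":[[0.003,-0.001,0.059],[0.003,-0.001,0.059],[0.003,0,0.059],[0,0,0],[0,0,0]],"dr":[[0,0,-0.003],[0,0,0],[0,0,0],[0,0,0],[0,0,0]]}'
python3 plan.py .5463 .2902 .089 19.75
python3 -m handwheel '{"translation":[[0,0,0],[0,0,0],[0,0,0],[0,0,0],[0,0,0]],"dr":[[0,0,0],[0,0,0],[0,0,0],[0,0,0],[0,0,0]]}' 1
python3 -m handwheel '{"translation":[[0,0,0],[0,0,0],[0,0,0],[0,0,0],[0,0,0]],"dr":[[0,0,0],[0,0,0],[0,0,0],[0,0,0],[0,0,0]]}'
```

```text
t: 6.32
position: [0.5462, 0.2905, 0.0884]
tool_rot: [0.0, 0.575, 0.818, 0.001]
force: [0.6, 0.1, 0.6]
finger_gap: 0.0881
gripper_force: 0.0
rot 1 x dr_z 0.0003  (a0 19.78)
trans 1 x [-0.001, -0.0001, -0.002]  total mm [-0.3, -0.0, -0.6] tilt deg [0.07 0.04]
t: 6.73
position: [0.5457, 0.2905, 0.0874]
tool_rot: [0.0, 0.575, 0.818, 0.0]
force: [-0.1, -0.3, -0.5]
finger_gap: 0.0566
gripper_force: 0.0
t: 7.15
position: [0.5455, 0.2904, 0.0868]
tool_rot: [0.0, 0.575, 0.818, -0.0]
force: [-0.5, 0.0, 0.2]
finger_gap: 0.0235
gripper_force: 0.0
```

```bash
python3 -m handwheel '{"translation":[[0,0,0],[0,0,0],[0,0,0],[0,0,0],[0,0,0]],"dr":[[0,0,0],[0,0,0],[0,0,0],[0,0,0],[0,0,0]]}'
python3 -m handwheel '{"translation":[[0,0,-0.01],[0,0,-0.015],[0,0,-0.015],[0,0,-0.015],[0,0,-0.015]],"dr":[[0,0,0],[0,0,0],[0,0,0],[0,0,0],[0,0,0]]}'
python3 plan.py .5463 .2902 .16 19.75
```

```text
t: 7.57
position: [0.5454, 0.2904, 0.0867]
tool_rot: [0.0, 0.575, 0.818, -0.0]
force: [-0.4, 0.3, -1.6]
finger_gap: 0.0118
gripper_force: 30.0
t: 7.98
position: [0.5455, 0.2904, 0.1085]
tool_rot: [0.0, 0.575, 0.818, 0.0]
force: [-0.7, -0.4, -2.7]
finger_gap: 0.0114
gripper_force: 30.0
rot 1 x dr_z 0.0006  (a0 19.80)
trans 2 x [-0.0008, 0.0011, -0.0859]  total mm [-0.5, 0.7, -51.5] tilt deg [0.01 0.01]
```

```bash
python3 -m handwheel '{"translation":[[0,0,-0.025],[0,0,-0.025],[0,0,-0.025],[0,0,-0.05],[0,0,-0.09]],"dr":[[0,0,0],[0,0,0],[0,0,0],[0,0,0],[0,0,0]]}'
python3 -m handwheel '{"translation":[[0,0,-0.09],[0,0,-0.09],[0,0,-0.09],[0,0,-0.09],[0,0,0]],"dr":[[0,0,0],[0,0,0],[0,0,0.066],[0,0,0.066],[0,0,0.046]]}'
python3 plan.py .6245 -.2068 .27 3.72
```

```text
t: 8.4
position: [0.5437, 0.2897, 0.1713]
tool_rot: [-0.001, 0.575, 0.818, -0.002]
force: [-0.3, 0.8, -3.6]
finger_gap: 0.0113
gripper_force: 30.0
t: 8.82
position: [0.5482, 0.2911, 0.2868]
tool_rot: [0.001, 0.685, 0.728, 0.005]
force: [1.2, -0.1, -2.7]
finger_gap: 0.0118
gripper_force: 30.0
rot 1 x dr_z -0.0030  (a0 3.45)
trans 15 x [-0.1115, 0.0097, 0.0037]  total mm [-501.8, 43.8, 16.8] tilt deg [0.45 0.3 ]
```

```bash
python3 -m handwheel '{"translation":[[-0.111,0.0095,0],[-0.111,0.0095,0],[-0.111,0.0095,0],[-0.111,0.0095,0],[-0.111,0.0095,0]],"dr":[[0,0,0],[0,0,0],[0,0,0],[0,0,0],[0,0,0]]}'>/dev/null
python3 -m handwheel '{"translation":[[-0.111,0.0095,0],[-0.111,0.0095,0],[-0.111,0.0095,0],[-0.111,0.0095,0],[-0.111,0.0095,0]],"dr":[[0,0,0],[0,0,0],[0,0,0],[0,0,0],[0,0,0]]}'>/dev/null
python3 -m handwheel '{"translation":[[-0.111,0.0095,0],[-0.111,0.0095,0],[-0.111,0.0095,0],[-0.111,0.0095,0],[-0.111,0.0095,0]],"dr":[[0,0,0],[0,0,0],[0,0,0],[0,0,0],[0,0,0]]}'>/dev/null
python3 -m handwheel '{"translation":[[0,0,0.1],[0,0,0.1],[0,0,0.07],[0,0,0],[0,0,0]],"dr":[[0,0,0],[0,0,0],[0,0,0],[0,0,0],[0,0,0]]}'
python3 -m handwheel '{"translation":[[0,0,0],[0,0,0],[0,0,0]],"dr":[[0,0,0],[0,0,0],[0,0,0]]}'
python3 plan.py .6245 -.2068 .155 3.72
```

```text
t: 10.48
position: [0.6206, -0.2049, 0.1993]
tool_rot: [-0.001, 0.683, 0.73, -0.0]
force: [0.1, -0.6, -2.5]
finger_gap: 0.0121
gripper_force: 30.0
t: 10.73
position: [0.622, -0.2055, 0.2013]
tool_rot: [0.001, 0.683, 0.73, 0.001]
force: [0.7, 0.1, -2.5]
finger_gap: 0.0117
gripper_force: 30.0
rot 1 x dr_z 0.0009  (a0 3.80)
trans 2 x [-0.0024, 0.0039, 0.0771]  total mm [-1.5, 2.4, 46.3] tilt deg [ 0.17 -0.04]
```

```bash
python3 -m handwheel '{"translation":[[-0.003,0.004,0.05],[-0.002,0.004,0.05],[0,0,0.05],[0,0,0],[0,0,0]],"dr":[[0,0,0],[0,0,0],[0,0,0],[0,0,0],[0,0,0]]}'
python3 -m handwheel '{"translation":[[0,0,0],[0,0,0],[0,0,0]],"dr":[[0,0,0],[0,0,0],[0,0,0]]}'
python3 plan.py .6245 -.2068 .111 3.72
python3 - <<'E'
from h import *
c=r.capture("wrist");cv2.imwrite("pics/w4.png",c["image"]);np.save("w4.npy",np.array(cam(c),dtype=object),allow_pickle=True)
E
```

```text
t: 11.15
position: [0.6225, -0.2062, 0.1525]
tool_rot: [-0.001, 0.683, 0.73, -0.001]
force: [-0.2, 0.2, -2.9]
finger_gap: 0.0116
gripper_force: 30.0
t: 11.4
position: [0.624, -0.2068, 0.1551]
tool_rot: [0.001, 0.683, 0.73, 0.0]
force: [0.3, -1.1, -2.4]
finger_gap: 0.0117
gripper_force: 30.0
rot 1 x dr_z 0.0006  (a0 3.78)
trans 2 x [-0.0, 0.0008, 0.0735]  total mm [-0.0, 0.5, 44.1] tilt deg [ 0.07 -0.02]
```

View pics/w4.png

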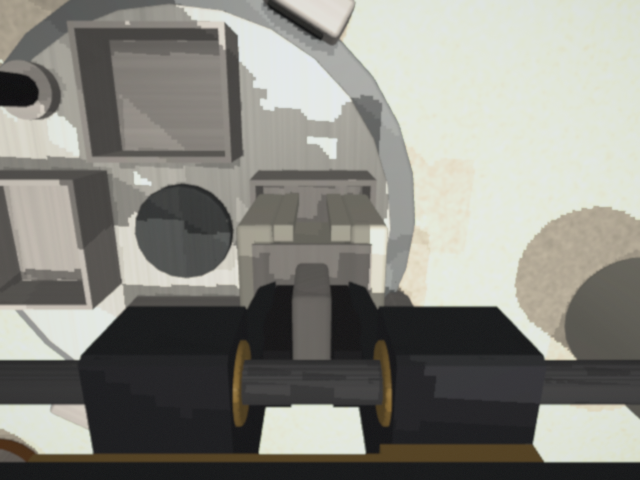

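Run:
```python
from h import *
K=tuple(np.load("w4.npy",allow_pickle=True));s=r.sense()["position"];q=[s[0],s[1],np.radians(3.75)]
P=place(q,[[0,.0375,.071],[0,.0345,.071],[-.028,.032,.08],[.028,.032,.08],[-.028,.032,.144],[.028,.032,.144],[-.0335,.0375,.071],[.0335,.0375,.071],[0,.018,.176]])
print(proj(K,P).round(1).tolist())
```

```text
[[312.2, 178.2], [312.2, 183.9], [256.9, 191.7], [367.5, 191.8], [235.0, 223.7], [390.0, 223.8], [248.2, 178.2], [376.2, 178.3], [312.7, 296.5]]
```

Run:
```python
import cv2
a=cv2.imread("pics/w4.png")[150:250,230:400]
cv2.imwrite("pics/w4c.png",cv2.resize(a,None,fx=4.5,fy=4.5,interpolation=cv2.INTER_NEAREST))
```

```text
(no output)
```

View pics/w4c.png

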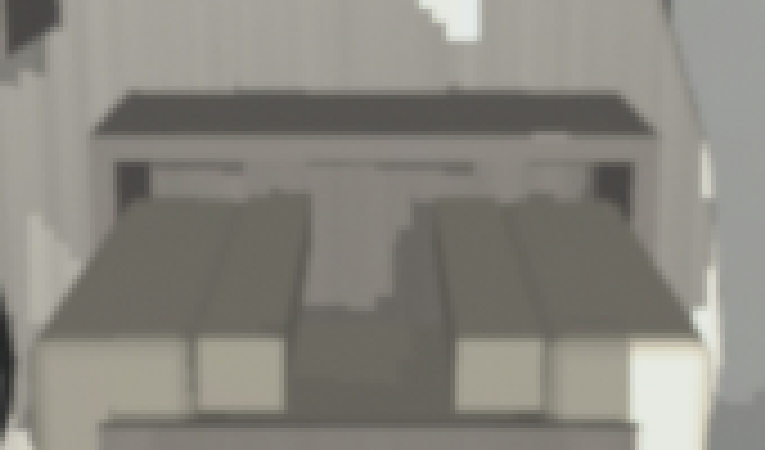

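```bash
python3 -m handwheel '{"translation":[[0,0.001,0.03],[0,0,0.03],[0,0,0.03],[0,0,0.02],[0,0,0]],"dr":[[0,0,0],[0,0,0],[0,0,0],[0,0,0],[0,0,0]]}'
python3 -m handwheel '{"translation":[[0,0,0.02],[0,0,0.008],[0,0,0],[0,0,0]],"dr":[[0,0,0],[0,0,0],[0,0,0],[0,0,0]]}'
python3 plan.py .6245 -.2068 .109 3.72
```

```text
t: 11.87
position: [0.6226, -0.2059, 0.119]
tool_rot: [-0.002, 0.683, 0.73, -0.001]
force: [-0.3, -0.8, -3.1]
finger_gap: 0.0119
gripper_force: 30.0
t: 12.2
position: [0.6239, -0.2066, 0.113]
tool_rot: [0.0, 0.683, 0.73, 0.0]
force: [0.1, -0.6, -2.6]
finger_gap: 0.0117
gripper_force: 30.0
rot 1 x dr_z 0.0007  (a0 3.78)
trans 1 x [-0.0009, 0.0018, 0.0132]  total mm [-0.3, 0.6, 4.0] tilt deg [ 0.01 -0.  ]
```

Inside the case, no contact. Lower to the floor until force shows, then release.

```bash
python3 -m handwheel '{"translation":[[0,0.001,0.006],[0,0,0.005],[0,0,0],[0,0,0]],"dr":[[0,0,0],[0,0,0],[0,0,0],[0,0,0]]}'
python3 -m handwheel '{"translation":[[0,0,0.004],[0,0,0],[0,0,0]],"dr":[[0,0,0],[0,0,0],[0,0,0]]}'
```

```text
t: 12.53
position: [0.6242, -0.2064, 0.1096]
tool_rot: [-0.0, 0.683, 0.73, 0.0]
force: [-0.3, 0.3, -2.0]
finger_gap: 0.0119
gripper_force: 30.0
t: 12.78
position: [0.6244, -0.2066, 0.1087]
tool_rot: [0.0, 0.683, 0.73, 0.0]
force: [0.2, -0.7, -0.9]
finger_gap: 0.012
gripper_force: 30.0
```

```bash
python3 -m handwheel '{"translation":[[0,0,0],[0,0,0],[0,0,0],[0,0,0],[0,0,0]],"dr":[[0,0,0],[0,0,0],[0,0,0],[0,0,0],[0,0,0]]}' -1
python3 -m handwheel '{"translation":[[0,0,-0.1],[0,0,-0.1],[0,0,-0.1],[0,0,-0.1],[0,0,-0.1]],"dr":[[0,0,0],[0,0,-0.06],[0,0,-0.06],[0,0,-0.058],[0,0,0]]}'
python3 plan.py .5698 .2248 .24 19.75
```

```text
t: 13.2
position: [0.6242, -0.2065, 0.1085]
tool_rot: [0.0, 0.683, 0.73, 0.0]
force: [-0.0, -0.0, 0.1]
finger_gap: 0.043
gripper_force: 0.0
t: 13.62
position: [0.6239, -0.2067, 0.2601]
tool_rot: [0.0, 0.573, 0.819, 0.0]
force: [0.4, -1.0, 0.1]
finger_gap: 0.0766
gripper_force: 0.0
rot 1 x dr_z 0.0034  (a0 20.05)
trans 13 x [0.1088, 0.0243, 0.0051]  total mm [424.4, 95.0, 20.1] tilt deg [ 0.01 -0.01]
```

```bash
python3 -m handwheel '{"translation":[[0.109,0.024,0],[0.109,0.024,0],[0.109,0.024,0],[0.109,0.024,0],[0.109,0.024,0]],"dr":[[0,0,0.003],[0,0,0],[0,0,0],[0,0,0],[0,0,0]]}'>/dev/null
python3 -m handwheel '{"translation":[[0.109,0.024,0],[0.109,0.024,0],[0.109,0.024,0],[0.109,0.024,0],[0.109,0.024,0]],"dr":[[0,0,0],[0,0,0],[0,0,0],[0,0,0],[0,0,0]]}'>/dev/null
python3 -m handwheel '{"translation":[[0.109,0.024,0],[0.109,0.024,0],[0.109,0.024,0],[0,0,0.1],[0,0,0.1]],"dr":[[0,0,0],[0,0,0],[0,0,0],[0,0,0],[0,0,0]]}'>/dev/null
python3 -m handwheel '{"translation":[[0,0,0.1],[0,0,0.1],[0,0,0],[0,0,0],[0,0,0]],"dr":[[0,0,0],[0,0,0],[0,0,0],[0,0,0],[0,0,0]]}'
python3 plan.py .5698 .2248 .088 19.75
```

```text
t: 15.28
position: [0.5712, 0.2255, 0.1401]
tool_rot: [0.001, 0.577, 0.817, 0.001]
force: [0.2, 0.6, 0.7]
finger_gap: 0.088
gripper_force: 0.0
rot 1 x dr_z -0.0027  (a0 19.51)
trans 2 x [-0.0002, -0.0026, 0.0868]  total mm [-0.1, -1.6, 52.1] tilt deg [0.12 0.04]
```

```bash
python3 -m handwheel '{"translation":[[0,-0.003,0.058],[0,0,0.058],[0,0,0.058],[0,0,0],[0,0,0]],"dr":[[0,0,-0.002],[0,0,0],[0,0,0],[0,0,0],[0,0,0]]}' 0
python3 plan.py .5698 .2248 .087 19.75
python3 -m handwheel '{"translation":[[0,0,0],[0,0,0],[0,0,0],[0,0,0],[0,0,0]],"dr":[[0,0,0],[0,0,0],[0,0,0],[0,0,0],[0,0,0]]}'
```

```text
t: 15.7
position: [0.5701, 0.2253, 0.0877]
tool_rot: [0.0, 0.576, 0.818, 0.001]
force: [0.8, -0.3, 1.2]
finger_gap: 0.0572
gripper_force: 0.0
rot 1 x dr_z -0.0005  (a0 19.71)
trans 1 x [-0.0014, -0.0014, 0.0024]  total mm [-0.4, -0.4, 0.7] tilt deg [0.08 0.04]
t: 16.12
position: [0.5695, 0.2253, 0.0868]
tool_rot: [0.0, 0.576, 0.818, 0.0]
force: [0.7, 0.6, 1.0]
finger_gap: 0.0437
gripper_force: 0.0
```

```bash
python3 -m handwheel '{"translation":[[0,0,0],[0,0,0],[0,0,0],[0,0,0],[0,0,0]],"dr":[[0,0,0],[0,0,0],[0,0,0],[0,0,0],[0,0,0]]}' 1 >/dev/null
python3 -m handwheel '{"translation":[[0,0,0],[0,0,0],[0,0,0],[0,0,0],[0,0,0]],"dr":[[0,0,0],[0,0,0],[0,0,0],[0,0,0],[0,0,0]]}'
python3 -m handwheel '{"translation":[[0,0,-0.01],[0,0,-0.015],[0,0,-0.015],[0,0,-0.015],[0,0,-0.015]],"dr":[[0,0,0],[0,0,0],[0,0,0],[0,0,0],[0,0,0]]}'
```

```text
t: 16.95
position: [0.5692, 0.2251, 0.0862]
tool_rot: [-0.0, 0.576, 0.818, -0.0]
force: [0.3, 0.2, -0.2]
finger_gap: 0.0118
gripper_force: 30.0
t: 17.37
position: [0.5693, 0.2252, 0.1079]
tool_rot: [0.0, 0.576, 0.818, 0.0]
force: [1.1, 0.3, -1.7]
finger_gap: 0.0116
gripper_force: 30.0
```

```bash
python3 -m handwheel '{"translation":[[0,0,-0.025],[0,0,-0.025],[0,0,-0.025],[0,0,-0.05],[0,0,-0.09]],"dr":[[0,0,0],[0,0,0],[0,0,0],[0,0,0],[0,0,0]]}' >/dev/null
python3 -m handwheel '{"translation":[[0,0,-0.09],[0,0,-0.09],[0,0,-0.09],[0,0,-0.09],[0,0,0]],"dr":[[0,0,0],[0,0,0],[0,0,0.066],[0,0,0.066],[0,0,0.046]]}'
python3 plan.py .4649 -.2172 .28 3.72
```

```text
t: 18.2
position: [0.572, 0.2255, 0.2861]
tool_rot: [0.001, 0.686, 0.728, 0.004]
force: [1.0, -0.6, -2.2]
finger_gap: 0.0118
gripper_force: 30.0
rot 1 x dr_z -0.0040  (a0 3.36)
trans 13 x [-0.1115, -0.0348, 0.0016]  total mm [-434.8, -135.6, 6.1] tilt deg [0.47 0.25]
```

```bash
python3 -m handwheel '{"translation":[[-0.1115,-0.035,0],[-0.1115,-0.035,0],[-0.1115,-0.035,0],[-0.1115,-0.035,0],[-0.1115,-0.035,0]],"dr":[[0,0,0],[0,0,0],[0,0,0],[0,0,0],[0,0,0]]}'>/dev/null
python3 -m handwheel '{"translation":[[-0.1115,-0.035,0],[-0.1115,-0.035,0],[-0.1115,-0.035,0],[-0.1115,-0.035,0],[-0.1115,-0.035,0]],"dr":[[0,0,0],[0,0,0],[0,0,0],[0,0,0],[0,0,0]]}'>/dev/null
python3 -m handwheel '{"translation":[[-0.1115,-0.035,0],[-0.1115,-0.035,0],[-0.1115,-0.035,0],[0,0,0],[0,0,0]],"dr":[[0,0,0],[0,0,0],[0,0,0],[0,0,0],[0,0,0]]}'>/dev/null
python3 -m handwheel '{"translation":[[0,0,0],[0,0,0],[0,0,0]],"dr":[[0,0,0],[0,0,0],[0,0,0]]}'
python3 plan.py .4649 -.2172 .155 3.72
```

```text
t: 19.7
position: [0.4615, -0.2162, 0.2797]
tool_rot: [-0.0, 0.683, 0.73, 0.0]
force: [0.6, -0.5, -1.5]
finger_gap: 0.0117
gripper_force: 30.0
rot 1 x dr_z 0.0013  (a0 3.83)
trans 4 x [-0.001, 0.0027, 0.1039]  total mm [-1.2, 3.3, 124.7] tilt deg [0.   0.04]
```

```bash
python3 -m handwheel '{"translation":[[-0.001,0.0055,0.1],[-0.001,0.0055,0.1],[-0.002,0,0.1],[0,0,0.08],[0,0,0.035]],"dr":[[0,0,0.001],[0,0,0],[0,0,0],[0,0,0],[0,0,0]]}' > /dev/null
python3 -m handwheel '{"translation":[[0,0,0],[0,0,0],[0,0,0],[0,0,0],[0,0,0]],"dr":[[0,0,0],[0,0,0],[0,0,0],[0,0,0],[0,0,0]]}'
python3 plan.py .4649 -.2172 .111 3.72
python3 - <<'E'
from h import *
c=r.capture("wrist");K=cam(c)
s=r.sense()["position"];q=[s[0],s[1],np.radians(3.75)]
P=place(q,[[-.0335,.0375,.071],[.0335,.0375,.071],[-.0305,.0345,.071],[.0305,.0345,.071],[-.028,.032,.08],[.028,.032,.08]])
print(proj(K,P).round(1).tolist())
a=c["image"][150:250,230:400]
cv2.imwrite("pics/w5c.png",cv2.resize(a,None,fx=4.5,fy=4.5,interpolation=cv2.INTER_NEAREST))
E
```

```text
t: 20.53
position: [0.4653, -0.2188, 0.1565]
tool_rot: [0.001, 0.684, 0.729, 0.001]
force: [0.1, -0.2, -2.4]
finger_gap: 0.0116
gripper_force: 30.0
rot 1 x dr_z -0.0012  (a0 3.61)
trans 2 x [0.0027, -0.0005, 0.0758]  total mm [1.6, -0.3, 45.5] tilt deg [ 0.14 -0.02]
[[247.9, 177.9], [375.2, 177.6], [253.9, 183.6], [369.3, 183.3], [256.7, 191.3], [366.6, 191.1]]
```

View pics/w5c.png

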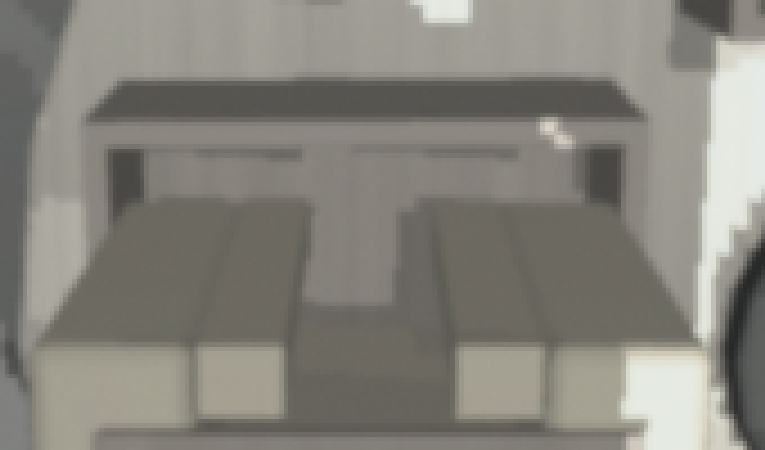

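```bash
python3 -m handwheel '{"translation":[[0.0055,-0.002,0],[0,0,0.02],[0,0,0.03],[0,0,0.03],[0,0,0.03]],"dr":[[0,0,-0.001],[0,0,0],[0,0,0],[0,0,0],[0,0,0]]}'
python3 -m handwheel '{"translation":[[0,0,0.02],[0,0,0.013],[0,0,0],[0,0,0],[0,0,0]],"dr":[[0,0,0],[0,0,0],[0,0,0],[0,0,0],[0,0,0]]}'
python3 plan.py .4649 -.2172 .109 3.72
```

```text
t: 21.0
position: [0.4634, -0.2168, 0.121]
tool_rot: [-0.0, 0.684, 0.73, -0.0]
force: [-0.6, 0.2, -2.8]
finger_gap: 0.0115
gripper_force: 30.0
t: 21.42
position: [0.4639, -0.2172, 0.1125]
tool_rot: [0.0, 0.684, 0.729, 0.0]
force: [0.3, -0.2, -2.3]
finger_gap: 0.0117
gripper_force: 30.0
rot 1 x dr_z -0.0004  (a0 3.69)
trans 1 x [-0.0002, 0.0033, 0.0118]  total mm [-0.1, 1.0, 3.5] tilt deg [ 0.02 -0.01]
```

```bash
python3 -m handwheel '{"translation":[[0,0.002,0.006],[0,0,0.006],[0,0,0],[0,0,0],[0,0,0]],"dr":[[0,0,0],[0,0,0],[0,0,0],[0,0,0],[0,0,0]]}'
python3 -m handwheel '{"translation":[[0,0,0.004],[0,0,0],[0,0,0]],"dr":[[0,0,0],[0,0,0],[0,0,0]]}'
```

```text
t: 21.83
position: [0.4643, -0.217, 0.1088]
tool_rot: [0.0, 0.684, 0.73, 0.0]
force: [0.1, -0.7, -2.0]
finger_gap: 0.0118
gripper_force: 30.0
t: 22.08
position: [0.4645, -0.2173, 0.1081]
tool_rot: [0.0, 0.684, 0.729, 0.0]
force: [-1.8, -0.3, 5.6]
finger_gap: 0.0116
gripper_force: 30.0
```

```bash
python3 -m handwheel '{"translation":[[0,0,0],[0,0,0],[0,0,0],[0,0,0],[0,0,0]],"dr":[[0,0,0],[0,0,0],[0,0,0],[0,0,0],[0,0,0]]}' -1
python3 -m handwheel '{"translation":[[0,0,-0.1],[0,0,-0.1],[0,0,-0.1],[0,0,-0.1],[0,0,-0.1]],"dr":[[0,0,0],[0,0,0],[0,0,0],[0,0,0],[0,0,0]]}'
python3 plan.py .455 .06 .24 3.7
```

```text
t: 22.5
position: [0.4643, -0.2169, 0.1075]
tool_rot: [0.0, 0.684, 0.73, -0.0]
force: [-0.7, -0.1, 0.1]
finger_gap: 0.0432
gripper_force: 0.0
t: 22.92
position: [0.4639, -0.217, 0.2588]
tool_rot: [-0.0, 0.684, 0.729, -0.0]
force: [0.8, -0.0, 0.4]
finger_gap: 0.0764
gripper_force: 0.0
rot 1 x dr_z -0.0003  (a0 3.67)
trans 8 x [0.1154, 0.0037, 0.0079]  total mm [277.0, 9.0, 18.8] tilt deg [-0.02  0.  ]
```

```bash
python3 -m handwheel '{"translation":[[0.115,0.004,0],[0.115,0.004,0],[0.115,0.004,0],[0.115,0.004,0],[0.115,0.004,0]],"dr":[[0,0,0],[0,0,0],[0,0,0],[0,0,0],[0,0,0]]}'>/dev/null
python3 -m handwheel '{"translation":[[0.115,0.004,0.02],[0.115,0.004,0.02],[0.115,0.004,0.02],[0,0,0],[0,0,0]],"dr":[[0,0,0],[0,0,0],[0,0,0],[0,0,0],[0,0,0]]}'>/dev/null
python3 -m handwheel '{"translation":[[0,0,0],[0,0,0],[0,0,0]],"dr":[[0,0,0],[0,0,0],[0,0,0]]}'
python3 - <<'E'
from h import *
c=r.capture("wrist");cv2.imwrite("pics/w6.png",c["image"]);np.save("w6.npy",np.array(cam(c),dtype=object),allow_pickle=True)
E
```

```text
t: 24.0
position: [0.4563, 0.0576, 0.2398]
tool_rot: [0.0, 0.685, 0.729, 0.0]
force: [-0.2, -1.3, -0.8]
finger_gap: 0.0882
gripper_force: 0.0
```

View pics/w6.png

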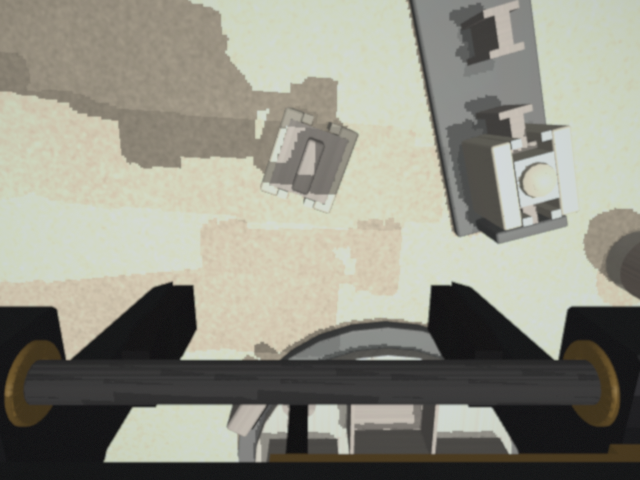

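```bash
python3 - <<'E'
from h import *
K=tuple(np.load("w6.npy",allow_pickle=True))
L=np.array([[-.028,.032,.064],[.028,.032,.064],[.028,-.032,.064],[-.028,-.032,.064]])
u=np.array([(285,107),(358,128),(328,213),(262,190.)])
q,e=fit([(K,L,u)],[.45,.1,-.2]);print(q.round(4),np.degrees(q[2]),e.round(1).tolist())
print(proj(K,place(q,[[-.006,.018,.096],[.006,.018,.096],[.006,-.018,.096],[-.006,-.018,.096]])).round(1).tolist())
a=cv2.imread("pics/w6.png")[90:230,240:380];cv2.imwrite("pics/w6c.png",cv2.resize(a,None,fx=4.2,fy=4.2,interpolation=cv2.INTER_CUBIC))
print(r.sense()["joint_positions"])
E
python3 plan.py .539 -.132 .28 93.72;python3 plan.py .539 -.132 .28 -86.3
```

```text
[ 0.4512  0.094  -0.2433] -13.941797352349097 [[-1.0, -1.8], [0.9, 1.7], [3.0, -0.4], [-2.3, 0.6]]
[[307.4, 136.6], [325.0, 142.3], [308.5, 194.5], [291.4, 189.2]]
[-0.81196672  0.25722898  0.69109282  2.05962353 -0.2096545   0.89242007
  0.05743004]
rot 14 x dr_z -0.0716  (a0 3.55)
trans 6 x [-0.039, -0.1082, -0.0224]  total mm [-70.2, -194.8, -40.3] tilt deg [ 0.02 -0.  ]
rot 14 x dr_z 0.0713  (a0 3.55)
trans 6 x [0.0391, 0.1082, -0.0224]  total mm [70.3, 194.7, -40.3] tilt deg [ 0.02 -0.  ]
```

View pics/w6c.png

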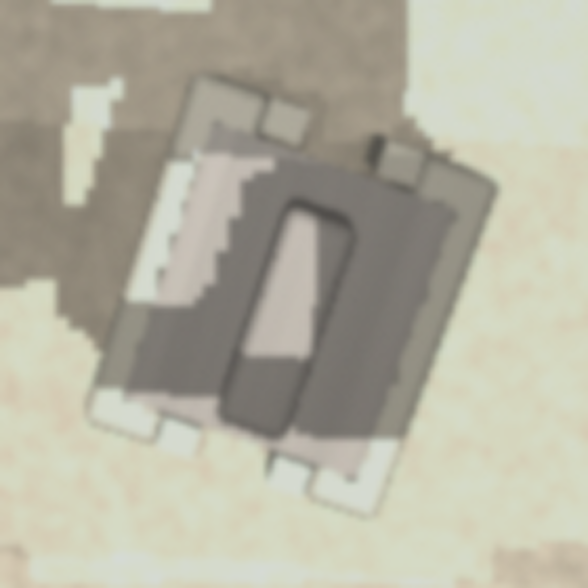

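```bash
python3 - <<'E'
from h import *
K=tuple(np.load("w6.npy",allow_pickle=True))
L=np.array([[-.028,.032,.064],[.028,.032,.064],[.028,-.032,.064],[-.028,-.032,.064],[-.006,.018,.096],[.006,.018,.096],[.006,-.018,.096],[-.006,-.018,.096]])
u=np.array([(197,75),(497,185),(373,515),(88,415),(286,205),(355,224),(286,438),(221,418.)])/4.2-.4+[240,90]
q,e=fit([(K,L,u)],[.45,.1,-.2]);print(q.round(4),np.degrees(q[2]),e.round(1).tolist())
E
python3 plan.py .4515 .0935 .14 -15.5
```

```text
[ 0.4511  0.0936 -0.2736] -15.675030467541315 [[-0.9, -2.4], [1.6, -1.8], [0.9, 1.6], [-1.9, 1.3], [0.4, -1.1], [1.4, 0.6], [-0.2, 1.2], [-1.7, 0.1]]
rot 3 x dr_z 0.0706  (a0 3.55)
trans 3 x [0.0368, -0.0157, 0.1108]  total mm [33.1, -14.2, 99.7] tilt deg [ 0.02 -0.  ]
```

```bash
python3 -m handwheel '{"translation":[[0,0,0],[0,0,0],[0,0,0],[0.037,-0.016,0.11],[0.037,-0.016,0.11]],"dr":[[0,0,0.071],[0,0,0.071],[0,0,0.071],[0,0,0],[0,0,0]]}' >/dev/null
python3 -m handwheel '{"translation":[[0.037,-0.016,0.11],[0,0,0],[0,0,0],[0,0,0]],"dr":[[0,0,0],[0,0,0],[0,0,0],[0,0,0]]}' 
python3 plan.py .4511 .0936 .076 -15.7
```

```text
t: 24.8
position: [0.4523, 0.0938, 0.142]
tool_rot: [0.001, 0.796, 0.605, 0.001]
force: [0.2, -0.6, -0.6]
finger_gap: 0.0879
gripper_force: 0.0
rot 1 x dr_z 0.0014  (a0 -15.57)
trans 2 x [-0.0009, -0.0018, 0.11]  total mm [-0.5, -1.1, 66.0] tilt deg [ 0.1 -0. ]
```

```bash
python3 -m handwheel '{"translation":[[0,-0.002,0.073],[0,0,0.073],[0,0,0.072],[0,0,0],[0,0,0]],"dr":[[0,0,0.001],[0,0,0],[0,0,0],[0,0,0],[0,0,0]]}' 0
python3 -m handwheel '{"translation":[[0,0,0],[0,0,0],[0,0,0],[0,0,0],[0,0,0]],"dr":[[0,0,0],[0,0,0],[0,0,0],[0,0,0],[0,0,0]]}' 1 >/dev/null
python3 -m handwheel '{"translation":[[0,0,0],[0,0,0],[0,0,0],[0,0,0],[0,0,0]],"dr":[[0,0,0],[0,0,0],[0,0,0],[0,0,0],[0,0,0]]}' >/dev/null
python3 -m handwheel '{"translation":[[0,0,0],[0,0,0],[0,0,0],[0,0,0],[0,0,0]],"dr":[[0,0,0],[0,0,0],[0,0,0],[0,0,0],[0,0,0]]}'
```

```text
t: 25.22
position: [0.4515, 0.0944, 0.0765]
tool_rot: [0.0, 0.797, 0.604, 0.001]
force: [-0.4, 0.3, 0.6]
finger_gap: 0.0568
gripper_force: 0.0
t: 26.47
position: [0.4505, 0.0952, 0.0751]
tool_rot: [-0.0, 0.796, 0.605, -0.0]
force: [0.9, 0.8, -1.6]
finger_gap: 0.0117
gripper_force: 29.9
```

```bash
python3 -m handwheel '{"translation":[[0,0,-0.05],[0,0,-0.1],[0,0,-0.12],[0,0,-0.12],[0,0,-0.12]],"dr":[[0,0,0],[0,0,0],[0,0,0.07],[0,0,0.07],[0,0,0.07]]}'
python3 -m handwheel '{"translation":[[0,0,-0.12],[0,0,-0.05],[0,0,0],[0,0,0],[0,0,0]],"dr":[[0,0,0.07],[0,0,0.07],[0,0,0.07],[0,0,0.07],[0,0,0.07]]}'>/dev/null
python3 -m handwheel '{"translation":[[0,0,0],[0,0,0],[0,0,0],[0,0,0],[0,0,0]],"dr":[[0,0,0.07],[0,0,0.07],[0,0,0.07],[0,0,0],[0,0,0]]}'
python3 plan.py .5405 -.1322 .28 -86.28
```

```text
t: 26.88
position: [0.4496, 0.0947, 0.2292]
tool_rot: [-0.0, 0.886, 0.463, -0.001]
force: [0.8, -0.4, -2.5]
finger_gap: 0.0119
gripper_force: 29.9
t: 27.72
position: [0.4501, 0.0951, 0.2788]
tool_rot: [0.0, 0.999, 0.046, -0.0]
force: [0.1, -0.1, -2.7]
finger_gap: 0.0117
gripper_force: 29.9
rot 1 x dr_z 0.0178  (a0 -84.68)
trans 7 x [0.0359, 0.1108, -0.0006]  total mm [75.5, 232.7, -1.2] tilt deg [-0.05 -0.03]
```

```bash
python3 -m handwheel '{"translation":[[0,0,0],[0.036,0.111,0],[0.036,0.111,0],[0.036,0.111,0],[0.036,0.111,0]],"dr":[[0,0,0.018],[0,0,0],[0,0,0],[0,0,0],[0,0,0]]}'>/dev/null
python3 -m handwheel '{"translation":[[0.036,0.111,0],[0.036,0.111,0],[0.036,0.111,0],[0,0,0],[0,0,0]],"dr":[[0,0,0],[0,0,0],[0,0,0],[0,0,0],[0,0,0]]}'>/dev/null
python3 -m handwheel '{"translation":[[0,0,0],[0,0,0],[0,0,0]],"dr":[[0,0,0],[0,0,0],[0,0,0]]}'
python3 plan.py .5405 -.1322 .155 -86.28
```

```text
t: 28.8
position: [0.5403, -0.1311, 0.279]
tool_rot: [-0.001, 0.999, 0.032, -0.0]
force: [0.1, -0.1, -2.1]
finger_gap: 0.0114
gripper_force: 30.0
rot 1 x dr_z -0.0005  (a0 -86.33)
trans 4 x [0.0001, 0.001, 0.1033]  total mm [0.2, 1.2, 124.0] tilt deg [-0.02  0.06]
```

```bash
python3 -m handwheel '{"translation":[[0,0.002,0.1],[0,0.002,0.1],[0,0,0.1],[0,0,0.08],[0,0,0.033]],"dr":[[0,0,0],[0,0,0],[0,0,0],[0,0,0],[0,0,0]]}' > /dev/null
python3 -m handwheel '{"translation":[[0,0,0],[0,0,0],[0,0,0],[0,0,0],[0,0,0]],"dr":[[0,0,0],[0,0,0],[0,0,0],[0,0,0],[0,0,0]]}'
python3 -m handwheel '{"translation":[[0,0,0],[0,0,0],[0,0,0]],"dr":[[0,0,0],[0,0,0],[0,0,0]]}'>/dev/null
python3 plan.py .5405 -.1322 .155 -86.28
python3 - <<'E'
from h import *
c=r.capture("wrist");K=cam(c)
s=r.sense()["position"];q=[s[0],s[1],np.radians(-86.28)]
P=place(q,[[-.0335,.0375,.071],[.0335,.0375,.071],[-.0305,.0345,.071],[.0305,.0345,.071],[-.028,.032,.08],[.028,.032,.08]])
print(proj(K,P).round(1).tolist())
a=c["image"][150:250,230:400];cv2.imwrite("pics/w7.png",c["image"])
cv2.imwrite("pics/w7c.png",cv2.resize(a,None,fx=4.5,fy=4.5,interpolation=cv2.INTER_NEAREST))
E
```

```text
t: 29.63
position: [0.5412, -0.1341, 0.1565]
tool_rot: [0.0, 1.0, 0.031, 0.001]
force: [0.3, 0.6, -2.2]
finger_gap: 0.0116
gripper_force: 30.0
rot 1 x dr_z -0.0023  (a0 -86.48)
trans 1 x [0.0006, -0.006, 0.0016]  total mm [0.2, -1.8, 0.5] tilt deg [0.02 0.01]
[[248.0, 177.5], [375.8, 177.2], [253.9, 183.2], [369.9, 182.9], [256.7, 191.0], [367.1, 190.6]]
```

View pics/w7c.png

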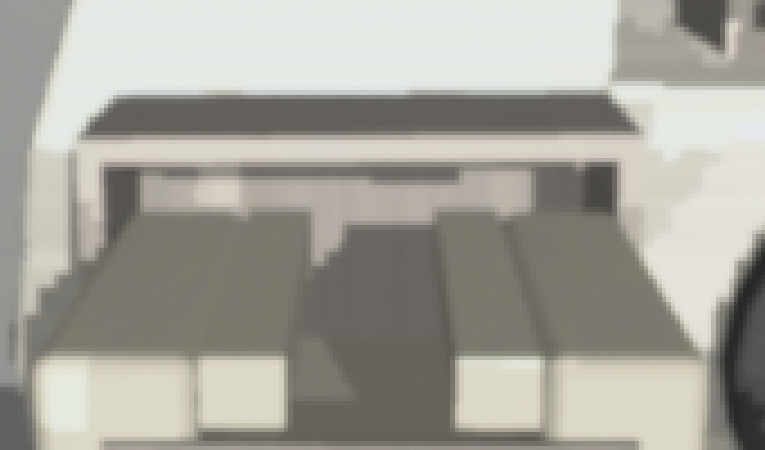

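```bash
python3 -m handwheel '{"translation":[[0.0045,-0.006,0],[0,0,0.02],[0,0,0.03],[0,0,0.03],[0,0,0.03]],"dr":[[0,0,-0.002],[0,0,0],[0,0,0],[0,0,0],[0,0,0]]}'
python3 -m handwheel '{"translation":[[0,0,0.02],[0,0,0.013],[0,0,0],[0,0,0],[0,0,0]],"dr":[[0,0,0],[0,0,0],[0,0,0],[0,0,0],[0,0,0]]}'
python3 -m handwheel '{"translation":[[0,0,0.006],[0,0,0],[0,0,0]],"dr":[[0,0,0],[0,0,0],[0,0,0]]}'
python3 plan.py .542 -.1322 .108 -86.28
```

```text
t: 30.35
position: [0.5412, -0.132, 0.1209]
tool_rot: [-0.0, 0.999, 0.032, -0.0]
force: [-0.2, 0.4, -2.3]
finger_gap: 0.012
gripper_force: 30.0
t: 30.77
position: [0.5418, -0.1324, 0.1126]
tool_rot: [0.0, 0.999, 0.032, 0.0]
force: [-0.5, 0.4, -2.1]
finger_gap: 0.012
gripper_force: 30.0
t: 31.02
position: [0.5417, -0.1321, 0.1107]
tool_rot: [-0.0, 0.999, 0.032, 0.0]
force: [-0.2, -0.6, -3.5]
finger_gap: 0.0113
gripper_force: 30.0
rot 1 x dr_z -0.0002  (a0 -86.30)
trans 1 x [0.001, 0.0003, 0.0089]  total mm [0.3, 0.1, 2.7] tilt deg [0.02 0.  ]
```

```bash
python3 -m handwheel '{"translation":[[0,0,0.004],[0,0,0],[0,0,0]],"dr":[[0,0,0],[0,0,0],[0,0,0]]}'
python3 -m handwheel '{"translation":[[0,0,0.004],[0,0,0],[0,0,0]],"dr":[[0,0,0],[0,0,0],[0,0,0]]}'
```

```text
t: 31.27
position: [0.5416, -0.1321, 0.1093]
tool_rot: [-0.0, 0.999, 0.032, -0.0]
force: [-0.5, 0.4, -2.1]
finger_gap: 0.0119
gripper_force: 30.0
t: 31.52
position: [0.5423, -0.1325, 0.1089]
tool_rot: [0.0, 0.999, 0.032, 0.001]
force: [-1.1, 0.6, 4.8]
finger_gap: 0.0118
gripper_force: 30.0
```

```bash
python3 -m handwheel '{"translation":[[0,0,0],[0,0,0],[0,0,0],[0,0,0],[0,0,0]],"dr":[[0,0,0],[0,0,0],[0,0,0],[0,0,0],[0,0,0]]}' -1
python3 -m handwheel '{"translation":[[0,0,-0.1],[0,0,-0.1],[0,0,-0.1],[0,0,-0.1],[0,0,-0.07]],"dr":[[0,0,0],[0,0,0],[0,0,0],[0,0,0],[0,0,0]]}'
python3 -m handwheel '{"translation":[[0,0,-0.1],[0,0,-0.1],[0,0,-0.1],[0,0,0],[0,0,0]],"dr":[[0,0,0],[0,0,0],[0,0,0],[0,0,0],[0,0,0]]}'
python3 - <<'E'
from h import *
for n in("wrist","scene","side"):
    c=r.capture(n);cv2.imwrite(f"pics/{n}8.png",c["image"])
    K=cam(c)
    if n=="wrist":np.save("w8.npy",np.array(K,dtype=object),allow_pickle=True)
    S=[.5447,-.212,.065];w=[]
    for ang in (0,90,180):
        a=np.radians(ang);w.append([.08*np.cos(a),.08*np.sin(a),.13])
    w.append([-.0834,.0834,.176]);print(n,proj(K,place(S,w)).round(0).tolist())
A=cv2.imread("pics/scene8.png")[190:300,190:320];B=cv2.imread("pics/side8.png")[265:400,295:455]
A=cv2.resize(A,(400,338),interpolation=cv2.INTER_CUBIC);B=cv2.resize(B,(400,338),interpolation=cv2.INTER_CUBIC)
W=cv2.resize(cv2.imread("pics/wrist8.png"),(320,240));W=cv2.copyMakeBorder(W,0,0,0,480,cv2.BORDER_CONSTANT)
cv2.imwrite("pics/m8.png",np.vstack([np.hstack([A,B]),W]))
E
python3 plan.py .4561 -.1342 .2 -86.3
```

```text
t: 31.93
position: [0.5415, -0.1321, 0.108]
tool_rot: [0.0, 0.999, 0.032, -0.0]
force: [0.6, 0.5, -0.5]
finger_gap: 0.0428
gripper_force: 0.0
t: 32.35
position: [0.542, -0.1327, 0.2516]
tool_rot: [0.0, 0.999, 0.032, 0.001]
force: [1.6, -0.3, 0.1]
finger_gap: 0.0765
gripper_force: 0.0
t: 32.77
position: [0.5423, -0.1324, 0.3404]
tool_rot: [-0.0, 0.999, 0.032, 0.002]
force: [-1.5, 0.6, -1.1]
finger_gap: 0.0881
gripper_force: 0.0
wrist [[414.0, 103.0], [312.0, 203.0], [402.0, 292.0], [307.0, 320.0]]
scene [[240.0, 243.0], [280.0, 228.0], [262.0, 200.0], [291.0, 194.0]]
side [[400.0, 278.0], [347.0, 278.0], [351.0, 314.0], [318.0, 277.0]]
rot 1 x dr_z 0.0000  (a0 -86.30)
trans 5 x [-0.0565, -0.002, 0.0919]  total mm [-84.8, -3.0, 137.9] tilt deg [-0.12  0.03]
```

View pics/m8.png

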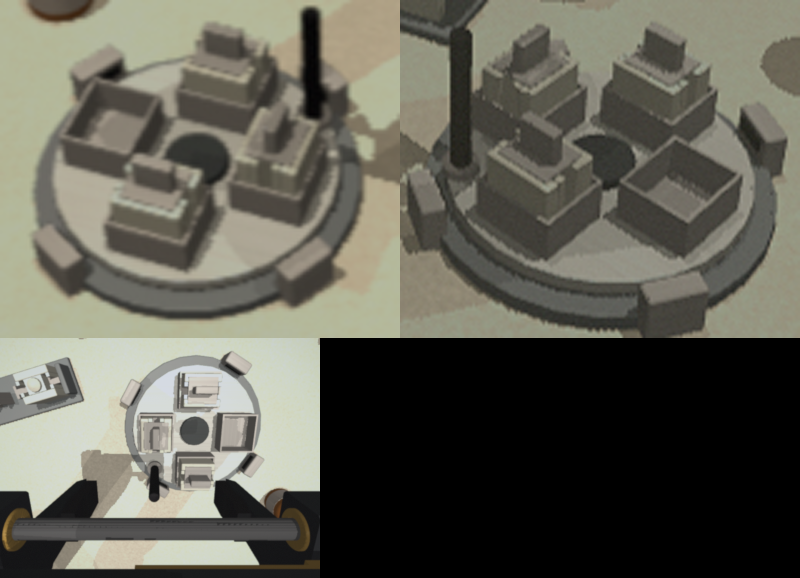

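```bash
python3 -m handwheel '{"translation":[[-0.0705,-0.002,0],[-0.0705,-0.002,0.05],[-0.0705,-0.002,0.1],[-0.0705,-0.002,0.1],[0,0,0.1]],"dr":[[0,0,0],[0,0,0],[0,0,0],[0,0,0],[0,0,0]]}' >/dev/null
python3 -m handwheel '{"translation":[[0,0,0.1],[0,0,0],[0,0,0],[0,0,0],[0,0,0]],"dr":[[0,0,0],[0,0,0],[0,0,0],[0,0,0],[0,0,0]]}' 
python3 plan.py .4561 -.1342 .15 -86.3
```

```text
t: 33.75
position: [0.4581, -0.1357, 0.2055]
tool_rot: [0.0, 0.999, 0.032, 0.001]
force: [1.2, -0.4, -0.7]
finger_gap: 0.0882
gripper_force: 0.0
rot 1 x dr_z -0.0001  (a0 -86.31)
trans 2 x [-0.0031, -0.0028, 0.0925]  total mm [-1.9, -1.7, 55.5] tilt deg [ 0.13 -0.04]
```

```bash
python3 -m handwheel '{"translation":[[-0.006,-0.005,0.062],[0,0,0.062],[0,0,0.061],[0,0,0],[0,0,0]],"dr":[[0,0,0],[0,0,0],[0,0,0],[0,0,0],[0,0,0]]}' 0
python3 -m handwheel '{"translation":[[0,0,0],[0,0,0],[0,0,0],[0,0,0],[0,0,0]],"dr":[[0,0,0],[0,0,0],[0,0,0],[0,0,0],[0,0,0]]}' 1 >/dev/null
python3 -m handwheel '{"translation":[[0,0,0],[0,0,0],[0,0,0],[0,0,0],[0,0,0]],"dr":[[0,0,0],[0,0,0],[0,0,0],[0,0,0],[0,0,0]]}' >/dev/null
python3 -m handwheel '{"translation":[[0,0,0],[0,0,0],[0,0,0],[0,0,0],[0,0,0]],"dr":[[0,0,0],[0,0,0],[0,0,0],[0,0,0],[0,0,0]]}'
python3 - <<'E'
from h import *
p=np.array(r.sense()["position"]);C=np.array([.5447,-.212]);d=p[:2]-C;print(np.hypot(*d),np.degrees(np.arctan2(d[1],d[0])))
# commanded arc increments in tool axes, 4 deg each (16 rows -> 62 deg incl.)
a=np.radians(-86.3);T=np.array([[-np.sin(a),np.cos(a)],[np.cos(a),np.sin(a)]])
ph=np.radians(138.72+np.arange(0,61,4));P=.118*np.c_[np.cos(ph),np.sin(ph)]
print((np.diff(P,axis=0)@T.T/.3).round(3).tolist())
E
```

```text
t: 34.17
position: [0.4555, -0.1341, 0.1494]
tool_rot: [0.0, 0.999, 0.032, 0.0]
force: [0.0, -0.7, 0.2]
finger_gap: 0.057
gripper_force: 0.0
t: 35.42
position: [0.4557, -0.1343, 0.1489]
tool_rot: [0.0, 0.999, 0.032, 0.001]
force: [3.3, -2.4, 5.0]
finger_gap: 0.0169
gripper_force: 30.0
0.11819017449321871 138.87081677743106
[[-0.019, 0.02], [-0.017, 0.021], [-0.016, 0.022], [-0.014, 0.024], [-0.012, 0.024], [-0.011, 0.025], [-0.009, 0.026], [-0.007, 0.027], [-0.005, 0.027], [-0.003, 0.027], [-0.001, 0.027], [0.0, 0.027], [0.002, 0.027], [0.004, 0.027], [0.006, 0.027]]
```

```bash
python3 -m handwheel '{"translation":[[-0.019,0.02,0],[-0.017,0.021,0],[-0.016,0.022,0],[-0.014,0.024,0],[-0.012,0.024,0]],"dr":[[0,0,0],[0,0,0],[0,0,0],[0,0,0],[0,0,0]]}'
python3 -m handwheel '{"translation":[[0,0,0],[0,0,0]],"dr":[[0,0,0],[0,0,0]]}'
python3 - <<'E'
from h import *
p=np.array(r.sense()["position"]);C=np.array([.5447,-.212]);d=p[:2]-C;print(np.hypot(*d),np.degrees(np.arctan2(d[1],d[0]))-138.72)
E
```

```text
t: 35.83
position: [0.433, -0.1662, 0.1487]
tool_rot: [-0.003, 0.999, 0.034, -0.001]
force: [0.3, 4.2, 14.0]
finger_gap: 0.0165
gripper_force: 30.0
t: 36.0
position: [0.4327, -0.1675, 0.1487]
tool_rot: [-0.002, 0.999, 0.032, -0.001]
force: [-2.9, 3.4, 14.8]
finger_gap: 0.017
gripper_force: 30.0
0.12052022178908776 19.612065343300486
```

```bash
python3 -m handwheel '{"translation":[[-0.008,0.025,0],[-0.007,0.026,0],[-0.006,0.027,0],[-0.004,0.027,0],[-0.002,0.027,0]],"dr":[[0,0,0],[0,0,0],[0,0,0],[0,0,0],[0,0,0]]}'
python3 -m handwheel '{"translation":[[0,0.027,0],[0.001,0.027,0],[0,0,0],[0,0,0]],"dr":[[0,0,0],[0,0,0],[0,0,0],[0,0,0]]}'
python3 - <<'E'
from h import *
p=np.array(r.sense()["position"]);C=np.array([.5447,-.212]);d=p[:2]-C;print(np.hypot(*d),np.degrees(np.arctan2(d[1],d[0])+2*np.pi)-138.72)
E
```

```text
t: 36.42
position: [0.4264, -0.2067, 0.1486]
tool_rot: [-0.003, 0.999, 0.033, -0.002]
force: [-4.7, 4.5, 17.6]
finger_gap: 0.017
gripper_force: 30.0
t: 36.75
position: [0.4282, -0.2244, 0.1486]
tool_rot: [-0.001, 0.999, 0.032, -0.001]
force: [-4.0, 0.7, 14.0]
finger_gap: 0.0172
gripper_force: 30.0
0.11718473223029266 47.330618119388674
```

```bash
python3 -m handwheel '{"translation":[[0.003,0.027,0],[0.005,0.027,0],[0.006,0.026,0],[0.001,0.005,0],[0,0,0]],"dr":[[0,0,0],[0,0,0],[0,0,0],[0,0,0],[0,0,0]]}'
python3 -m handwheel '{"translation":[[0,0,0],[0,0,0],[0,0,0]],"dr":[[0,0,0],[0,0,0],[0,0,0]]}'
python3 - <<'E'
from h import *
p=np.array(r.sense()["position"]);C=np.array([.5447,-.212]);d=p[:2]-C;print(np.hypot(*d),np.degrees(np.arctan2(d[1],d[0])+2*np.pi)-138.72)
E
```

```text
t: 37.17
position: [0.4345, -0.2493, 0.1485]
tool_rot: [-0.001, 0.999, 0.032, -0.001]
force: [-3.0, 1.1, 11.3]
finger_gap: 0.017
gripper_force: 30.0
t: 37.42
position: [0.4344, -0.249, 0.1485]
tool_rot: [-0.001, 0.999, 0.033, -0.001]
force: [-3.3, -0.4, 11.6]
finger_gap: 0.017
gripper_force: 30.0
0.11634053996815426 59.840047730540846
```

Release, rise, and check numerically.

```bash
python3 -m handwheel '{"translation":[[0,0,0],[0,0,0],[0,0,0],[0,0,0],[0,0,0]],"dr":[[0,0,0],[0,0,0],[0,0,0],[0,0,0],[0,0,0]]}' -1
python3 -m handwheel '{"translation":[[0,0,0],[0,0,0],[0,0,0],[0,0,0],[0,0,0]],"dr":[[0,0,0],[0,0,0],[0,0,0],[0,0,0],[0,0,0]]}'>/dev/null
python3 -m handwheel '{"translation":[[0,0,-0.1],[0,0,-0.1],[0,0,-0.1],[0,0,-0.1],[0,0,-0.1]],"dr":[[0,0,0],[0,0,0],[0,0,0],[0,0,0],[0,0,0]]}'
python3 -m handwheel '{"translation":[[0,0,0],[0,0,0],[0,0,0],[0,0,0],[0,0,0]],"dr":[[0,0,0],[0,0,0],[0,0,0],[0,0,0],[0,0,0]]}'
python3 - <<'E'
from h import *
for n in("scene","side"):
    c=r.capture(n);K=cam(c);g=cv2.cvtColor(c["image"],cv2.COLOR_BGR2GRAY)
    cv2.imwrite(f"pics/{n}9.png",c["image"])
    for d in (54,57,60,63):
        S=[.5447,-.212,.065+np.radians(d)];L=[[-.0834,.0834,z] for z in np.linspace(.09,.17,9)]
        uv=proj(K,place(S,L))
        # offset of the darkest run (black post) from the predicted post axis
        o=[]
        for u,v in uv:
            row=g[int(round(v)),int(u)-15:int(u)+16].astype(float);w=row<45
            o.append(np.mean(np.where(w)[0])-15-(u-int(u)) if w.any() else np.nan)
        print(n,d,uv[-1].round(1),np.nanmedian(o))
E
```

```text
t: 37.83
position: [0.4356, -0.2495, 0.1483]
tool_rot: [-0.0, 0.999, 0.032, -0.0]
force: [0.4, 0.1, 0.1]
finger_gap: 0.048
gripper_force: 0.0
t: 38.67
position: [0.4354, -0.25, 0.3]
tool_rot: [-0.0, 0.999, 0.032, -0.0]
force: [-0.3, 0.6, 0.3]
finger_gap: 0.0882
gripper_force: 0.0
t: 39.08
position: [0.4352, -0.2495, 0.2975]
tool_rot: [-0.0, 0.999, 0.032, -0.001]
force: [-0.7, 0.2, -0.4]
finger_gap: 0.0881
gripper_force: 0.0
scene 54 [260.1 178.7] -4.554674072914111
scene 57 [257.9 178.5] -2.367433291202076
scene 60 [255.6 178.4] -0.18186833554221948
scene 63 [253.4 178.3] 2.026408131124697
side 54 [346.2 311.1] 5.804468582405093
side 57 [349.1 312.3] 2.9238035303189918
side 60 [352.1 313.5] -0.24873772398120764
side 63 [355.3 314.5] -3.117266775341477
```

Both cameras put the post at about 60° (the drying detent), and the robot is clear.

```bash
python3 -c "
from workcell import r
print(r.job_done())"
```

```text
the job is handed in; nothing more can be done
None
```

I handed the job in: two docked modules and the loose one sit in cases 0, 2 and 1, and the carousel measures about 60° (drying detent); only two docked modules were present, the blank was left alone, the gripper is clear, and no verdict came back.

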